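# Load bearing housings, swing the tray into the spray station and prime them

## Robot

A 6-joint arm with a two-finger parallel gripper is mounted at the origin on the work surface. World frame = base frame: x ahead of the robot, y to its left, z up, the work surface at z = 0. Lengths are in m, angles in rad, forces in N, time in s.
With the tool pointing down it reaches from about 0.425 to 1.125 m from the base axis. Payload 14.9 kg.
Tool frame: the origin (TCP) lies midway between the tips of the shut fingers; the grasp point (between the pads) lies 19 mm behind it (ctrl.grip_depth is the distance from the TCP to the grasp point, in m); z points along the fingers, y is the line along which they close (so a half turn about z gives the same grasp; the last joint's range is limited). The gripper opens to 91 mm and grips with 3 to 60 N. Pads are 32 mm wide; open, the fingers measure 118 mm over their backs; the gripper's body (76 mm by 178 mm) begins 60 mm behind the grasp point.
Start: joints at [-1.38, 0.379, 1.734, -0, 1.028, -0.033], TCP at [0.155, -0.683, 0.214] pointing down, gripper open.
Joint ranges: [-2.77, 2.77], [-0.74, 2.19], [0, 2.66], [-1.06, 4.2], [0.31, 2.87], [-3.08, 3.08]. Speed limits (rad/s): [1.89, 1.89, 2.39, 3.14, 3.14, 3.14].

## Interface

Orientations are given as a 3x3 rotation matrix whose columns are the frame's x, y, z axes.
In Python, from station import ctrl gives the robot as it stands.
- The arm moves only by the shell command python3 -m pendant 'ROWS' [OPENING]. ROWS is JSON, a list of rows, each a list of 4 numbers: the shift along the tool's x, y, z in m, then the turn about the tool's z in rad. A call has 1 to 20 rows; each row shifts and turns the commanded pose from where the row before left it, along the tool's axes as they then stand; what a row does not reach is not made up. A row lasts 1/8 s, in which the tool goes at most 62.5 mm and 10.7 degrees, less where a joint would pass 70% of its speed; a pose out of reach is approached as far as the arm can. A call is refused whole if a number of a shift passes 0.0625 or a number of a turn 0.188, either way. A call with a gripper value outside its range is refused whole. OPENING is the gripper's target within -1 to 1 (shut at 1, half-way at 0, fully open at -1), set as the call begins (- or left out, the last holds). The fingers move at their own pace and stop on an object; the grip force is fixed at half the most. Time passes only in rows, so rows that do not move let the fingers close. It gives the time, the measured TCP pose, the force, the opening and the grip force at its end, in the units of the state.
- ctrl.sense(): the state, without advancing time (a new reading comes with each control period).
- ctrl.camera(name): name is "scene" or "top" or "wrist"; returns the picture (480x640x3 uint8, red, green, blue); there is no depth.
- ctrl.camera_params(name): a dict with "camera_matrix" (3x3 intrinsics, pixels), "k1" (the pictures are not rectified: a ray, as slopes to the right and down, at radius r is drawn at 1 + k1 r^2 times it, then the intrinsics apply), "xyz" and "orientation" of the camera in the world. Camera axes: x right, y down, z forward; pixel columns grow to the right and rows downward; lengths in m; the calibration is good to about 2 mm. A picture is of the moment at which its call begins: read the wrist's pose just before it. camera_params takes no time and is no camera call; for the wrist camera it gives the pose at the moment of the call.
- ctrl.close_job(): hands the job in; it is judged then, once.
The state is a dict: "clock": time; "joints": joint angles; "joint_vel": joint speeds; "joint_efforts": joint torques, N m; "eef_pos": TCP position; "tcp_rot": TCP orientation; "contact_force": force on the tool from outside, world axes, zero at the start; "torque": the same for the moment, N m; "opening": finger opening in m; "grasp_force": force on a finger pad.
Only numpy, scipy, OpenCV 4.12 (cv2) and the standard library are available. Lean on these libraries where they do the work, as an engineer would, in place of code of your own. Each camera call takes 0.05 s, during which the arm holds its last target. There are 200 camera calls.

## Task

Get the bearing housings lying about on the bench primed: with the blue tray where it is, put every one of them into it, all on the tray's floor and none on top of another. Then push the tray round a quarter turn by its free far corner, its opposite corner staying bedded against the two wooden dogs and the tray never lifted, so that it stands square on the paper in front of the extractor back board. With the extractor switched on (flip its green lever fully over) and left running, press the white nozzle of the clamped spray can right down for about a second and let it spring up, spraying only once the tray is in; leave the housings in the tray and the other things on the bench alone.

Things in the scene. Friction and masses are not known exactly. Their poses are not given: they have to be found in the camera images.
- station: home-made spray station fixed to the bench: plywood base 9 mm thick, x -145 to 255, y -215 to 260 mm in its own frame (origin on the bench top under the seat, z up). The tray's LOADING place, where it starts, is x 0 to 140, y -185 to 0 mm; its SPRAY place, on white paper, is x 0 to 185, y 0 to 140 mm: a quarter turn counter-clockwise seen from above, about the seat. Sides +x and -y are open.
- seat (a point): seat point on the plywood's top (9 mm above the bench), where the centre of the tray's corner buffer stays bedded; axes of the station. Two wooden dogs (dowels 19 mm across, 32 mm tall) stand at (-12, +18) and (-12, -18) mm from it and hold that corner by themselves while the far corner is pushed round
- can (a point): foot of the red spray can on the plywood, on the can's axis; the can is clamped upright, 53 mm across, its valve cup 128 mm above this point. It is at (-67, -100) mm of the station; a wooden clamp block 85 mm tall stands behind it, 28 to 54 mm to the station's -x side. Its nozzle is aimed at the spray place
- board (a point): middle of the lower edge of the cardboard back board with the round black extractor grille, 300 mm long along the station's x, 210 mm tall, standing on the plywood along y = 235 mm of the station
- tray: loose open blue plastic tray, 140 (its x) by 185 mm (its y), 36 mm tall, walls and floor 4 mm, about 0.5 kg, slides on the plywood. Origin: centre of underside. At the start its axes are the station's; after the turn its x lies along the station's y, its y along -x. Round black rubber buffer, 24 mm across, 4 to 32 mm up, centred on each corner. Its floor is x +-66, y +-88 mm
- tray_corner (a point): centre of the tray's bedded corner buffer, at (-70, +92.5, 0) mm in the tray's frame; it has to stay within 12 mm of the seat (level distance). The corner to push is the one diagonally across
- tray_far (a point): the tray's free far corner, centre of its buffer, at (+70, -92.5, 0) mm of the tray. A closed gripper set outside the wall y = -92.5 mm, beside this buffer (x about 20 to 50 mm), and led round the seat in an arc, pushes the tray round; it takes some 5 to 12 N
- fan (a joint): the extractor's green toggle lever, rad: 0 off (leaning to the station's -x), 1.0 fully on (leaning to +x); it stays where it is left and takes a light push of its tip towards the station's +x. On when above 0.8
- fan_tip (a point): centre of the green ball (26 mm across) on the tip of the extractor's lever, 50 mm from the lever's pivot, which is 22 mm above the plywood at (-78, 165) mm of the station, on a small grey housing 70 x 50 mm, 25 mm tall. Nearest fixed thing: the back board, 70 mm to its +y side
- nozzle (a joint): the spray nozzle's downward travel, m: 0 up, 0.006 fully down; a spring lifts it back (about 3 N to start it, 8 N at full travel). It sprays when beyond 0.004
- nozzle_top (a point): centre of the top of the white nozzle, a round cap 23 mm across and 17 mm tall on the spray can, 160 mm above the bench when up; moves down with it
- housing1: cast aluminium bearing housing, 0.13 kg: foot 52 mm long (its x) by 22 mm (its y) by 10 mm, with a round boss 36 mm across (bore along y, 22 mm thick) above it, 46 mm tall in all. Origin: at mid height, 23 mm above the foot's underside; z up as it stands. Starts standing on the bench right of the station. May stand or lie in the tray. None if absent
- housing2: cast aluminium bearing housing, 0.13 kg: foot 52 mm long (its x) by 22 mm (its y) by 10 mm, with a round boss 36 mm across (bore along y, 22 mm thick) above it, 46 mm tall in all. Origin: at mid height, 23 mm above the foot's underside; z up as it stands. Starts standing on the bench right of the station. May stand or lie in the tray. None if absent
- housing3: cast aluminium bearing housing, 0.13 kg: foot 52 mm long (its x) by 22 mm (its y) by 10 mm, with a round boss 36 mm across (bore along y, 22 mm thick) above it, 46 mm tall in all. Origin: at mid height, 23 mm above the foot's underside; z up as it stands. Starts standing on the bench right of the station. May stand or lie in the tray. None if absent
- housing4: cast aluminium bearing housing, 0.13 kg: foot 52 mm long (its x) by 22 mm (its y) by 10 mm, with a round boss 36 mm across (bore along y, 22 mm thick) above it, 46 mm tall in all. Origin: at mid height, 23 mm above the foot's underside; z up as it stands. Starts standing on the bench right of the station. May stand or lie in the tray. None if absent
- housing5: cast aluminium bearing housing, 0.13 kg: foot 52 mm long (its x) by 22 mm (its y) by 10 mm, with a round boss 36 mm across (bore along y, 22 mm thick) above it, 46 mm tall in all. Origin: at mid height, 23 mm above the foot's underside; z up as it stands. Starts standing on the bench right of the station. May stand or lie in the tray. None if absent
- housing6: cast aluminium bearing housing, 0.13 kg: foot 52 mm long (its x) by 22 mm (its y) by 10 mm, with a round boss 36 mm across (bore along y, 22 mm thick) above it, 46 mm tall in all. Origin: at mid height, 23 mm above the foot's underside; z up as it stands. Starts standing on the bench right of the station. May stand or lie in the tray. None if absent
- thinner: tin of thinner with a yellow label, 60 mm across, 120 mm tall: leave alone. Origin: centre of its underside
- tape: roll of yellow tape lying flat, 90 mm across, 25 mm tall: leave alone. Origin: centre of its underside
- square: try square lying on the bench, dark wooden stock 100 x 20 x 16 mm, steel blade 160 mm: leave alone. Origin: under the middle of the stock

How it is judged:
On the way, in this order (a step that is already met when the one before it is completed fails the run):
1. every housing present is at rest on the tray's floor, the tray still in its loading place (x of housing1 in the frame of tray between -0.066 and 0.066 m and y of housing1 in the frame of tray between -0.0885 and 0.0885 m and z of housing1 in the frame of tray between 0 and 0.035 m and linear speed of each of housing1, housing2, housing3, housing4, housing5, housing6 below 0.03 m/s and x of housing2 in the frame of tray between -0.066 and 0.066 m and y of housing2 in the frame of tray between -0.0885 and 0.0885 m and z of housing2 in the frame of tray between 0 and 0.035 m and x of housing3 in the frame of tray between -0.066 and 0.066 m and y of housing3 in the frame of tray between -0.0885 and 0.0885 m and z of housing3 in the frame of tray between 0 and 0.035 m and x of housing4 in the frame of tray between -0.066 and 0.066 m and y of housing4 in the frame of tray between -0.0885 and 0.0885 m and z of housing4 in the frame of tray between 0 and 0.035 m and x of housing5 in the frame of tray between -0.066 and 0.066 m and y of housing5 in the frame of tray between -0.0885 and 0.0885 m and z of housing5 in the frame of tray between 0 and 0.035 m and x of housing6 in the frame of tray between -0.066 and 0.066 m and y of housing6 in the frame of tray between -0.0885 and 0.0885 m and z of housing6 in the frame of tray between 0 and 0.035 m and angle between the y axis of tray and the y axis of station, either way round below 0.12 rad and y of tray in the frame of station below -0.065 m and horizontal distance between tray_corner and seat below 0.012 m and angle between tray's own z axis and vertical below 0.06 rad), for 0.3 s.
2. the tray, loaded, has been swung a quarter turn into the spray place, square within 7 degrees, its corner bedded at the dogs within 12 mm (x of housing1 in the frame of tray between -0.066 and 0.066 m and y of housing1 in the frame of tray between -0.0885 and 0.0885 m and z of housing1 in the frame of tray between 0 and 0.035 m and linear speed of each of housing1, housing2, housing3, housing4, housing5, housing6 below 0.03 m/s and x of housing2 in the frame of tray between -0.066 and 0.066 m and y of housing2 in the frame of tray between -0.0885 and 0.0885 m and z of housing2 in the frame of tray between 0 and 0.035 m and x of housing3 in the frame of tray between -0.066 and 0.066 m and y of housing3 in the frame of tray between -0.0885 and 0.0885 m and z of housing3 in the frame of tray between 0 and 0.035 m and x of housing4 in the frame of tray between -0.066 and 0.066 m and y of housing4 in the frame of tray between -0.0885 and 0.0885 m and z of housing4 in the frame of tray between 0 and 0.035 m and x of housing5 in the frame of tray between -0.066 and 0.066 m and y of housing5 in the frame of tray between -0.0885 and 0.0885 m and z of housing5 in the frame of tray between 0 and 0.035 m and x of housing6 in the frame of tray between -0.066 and 0.066 m and y of housing6 in the frame of tray between -0.0885 and 0.0885 m and z of housing6 in the frame of tray between 0 and 0.035 m and angle between the y axis of tray and the x axis of station, either way round below 0.12 rad and y of tray in the frame of station above 0.05 m and horizontal distance between tray_corner and seat below 0.012 m and angle between tray's own z axis and vertical below 0.06 rad), for 0.3 s.
3. the extractor is on and the nozzle is held down beyond 4 mm for 0.3 s (all of step 2 and value of joint nozzle above 0.004 m and value of joint fan above 0.8 rad), for 0.3 s.
At the end, for the whole second after the job is handed in: Every housing present rests on the tray floor (origin inside the walls, under 35 mm up); tray in the spray place, square within 7 degrees, corner buffer within 12 mm of the seat; extractor lever above 0.8 rad; nozzle up (travel under 1.5 mm) (all of step 2 and value of joint fan above 0.8 rad and value of joint nozzle below 0.0015 m and linear speed of tray below 0.02 m/s); the robot touches nothing.
It fails at once if the nozzle is pressed while the tray is not square in the spray place (value of joint nozzle above 0.003 m and not (angle between the y axis of tray and the x axis of station, either way round below 0.12 rad and y of tray in the frame of station above 0.05 m and horizontal distance between tray_corner and seat below 0.012 m and angle between tray's own z axis and vertical below 0.06 rad)).
It fails at once if the nozzle is pressed while the extractor is off (value of joint nozzle above 0.003 m and value of joint fan below 0.6 rad).
It fails at once if the tray's corner comes more than 30 mm away from the dogs' seat (horizontal distance between tray_corner and seat above 0.03 m).
It fails at once if the tray is lifted or tipped (height (world z) of tray above 0.03 m or angle between tray's own z axis and vertical above 0.25 rad).
It fails at once if the tin, the tape or the square is moved more than 30 mm (distance of any of thinner, tape, square from where it was at the start of the episode above 0.03 m).
Of housing1, housing2, housing3, housing4, housing5, housing6 only 4 to 6 are there at a start; the rules pass over those that are not, and their reading is None.
At some moment in a run one of housing1, housing2, housing3, housing4, housing5, housing6 may be knocked a few centimetres aside while the robot is not near it.
Once in a run the grip may slacken for a moment while it holds something.
It also fails if it takes over 210 s, if anything falls off the work surface, if the arm or the gripper's body presses on something with over 40 N, if the wrist force passes 120 N, or if a joint passes its speed limit or range.

## Working session

There is one attempt and no reset: what is moved stays moved. The work goes in short steps, Python scripts to look and compute and a shell command to move; the robot and the scene stay as the last step left them, time stands still between calls to the robot, and variables do not carry over. Pictures are saved under pics/ and viewed, at most 14 in all, crops included, and the job is handed in when it is done.

```bash
ls; mkdir -p pics
cat > h.py <<'E'
import numpy as np, cv2
from station import ctrl
def snap(n,fn=None):
    p=ctrl.camera_params(n); im=ctrl.camera(n)[:,:,::-1].copy()
    if fn: cv2.imwrite('pics/'+fn,im)
    return im,p
def ray(p,uv):
    K=np.array(p['camera_matrix']);k=p['k1']
    d=(np.array(uv,float)-[K[0,2],K[1,2]])/[K[0,0],K[1,1]]
    s=d.copy()
    for _ in range(30): s=d/(1+k*(s@s))
    return np.array(p['orientation'])@np.array([s[0],s[1],1.])
def onz(p,uv,z):
    c=np.array(p['xyz']);r=ray(p,uv); return c+r*(z-c[2])/r[2]
def proj(p,X):
    K=np.array(p['camera_matrix'])
    q=np.array(p['orientation']).T@(np.array(X)-np.array(p['xyz'])); s=q[:2]/q[2]
    s=s*(1+p['k1']*(s@s)); return [K[0,0]*s[0]+K[0,2],K[1,1]*s[1]+K[1,2]]
E
python3 - <<'E'
from h import *
np.set_printoptions(precision=3,suppress=True)
for n in ['scene','top','wrist']:
    im,p=snap(n,n+'0.png'); print(n,p)
print(ctrl.sense())
E
```

```text
pics
scene {'camera_matrix': array([[449.545,   0.   , 324.877],
       [  0.   , 449.545, 245.327],
       [  0.   ,   0.   ,   1.   ]]), 'k1': -0.0954612051730982, 'xyz': array([ 1.302, -0.635,  0.78 ]), 'orientation': array([[ 0.652,  0.41 , -0.638],
       [ 0.758, -0.369,  0.537],
       [-0.015, -0.834, -0.552]])}
top {'camera_matrix': array([[463.677,   0.   , 317.008],
       [  0.   , 463.677, 238.784],
       [  0.   ,   0.   ,   1.   ]]), 'k1': -0.047610284073420654, 'xyz': array([0.333, 0.038, 1.309]), 'orientation': array([[ 0.017, -0.99 ,  0.141],
       [-1.   , -0.019, -0.009],
       [ 0.012, -0.141, -0.99 ]])}
wrist {'camera_matrix': array([[382.725,   0.   , 313.642],
       [  0.   , 382.725, 241.136],
       [  0.   ,   0.   ,   1.   ]]), 'k1': 0.015984226775449133, 'xyz': array([ 0.23 , -0.665,  0.384]), 'orientation': array([[ 0.221, -0.938, -0.266],
       [-0.975, -0.213, -0.06 ],
       [-0.   ,  0.272, -0.962]])}
{'clock': 0.15, 'joints': array([-1.38 ,  0.379,  1.735, -0.   ,  1.028, -0.033]), 'joint_vel': array([ 0.001, -0.002, -0.002, -0.001, -0.001,  0.001]), 'joint_efforts': array([ -0.001, -76.411, -43.466,   0.065,   0.041,  -0.   ]), 'eef_pos': array([ 0.155, -0.682,  0.213]), 'tcp_rot': array([[ 0.975,  0.222, -0.   ],
       [ 0.222, -0.975,  0.001],
       [-0.   , -0.001, -1.   ]]), 'contact_force': array([ 0.467, -1.338,  0.037]), 'torque': array([-0.016,  0.09 , -0.004]), 'grasp_force': 0.0, 'opening': 0.09107659801654577}
```

View pics/top0.png

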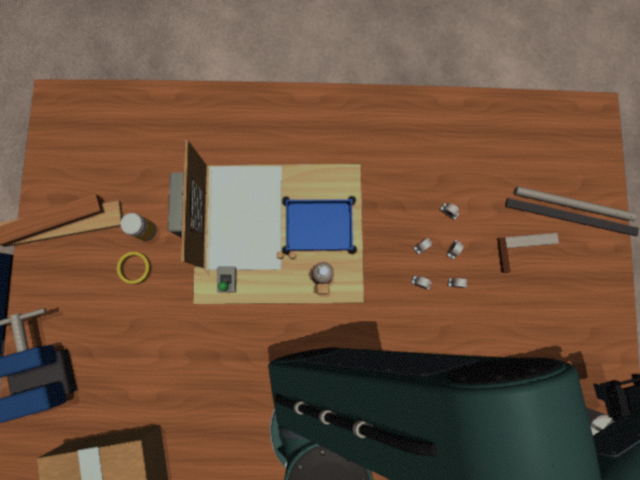

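View pics/scene0.png

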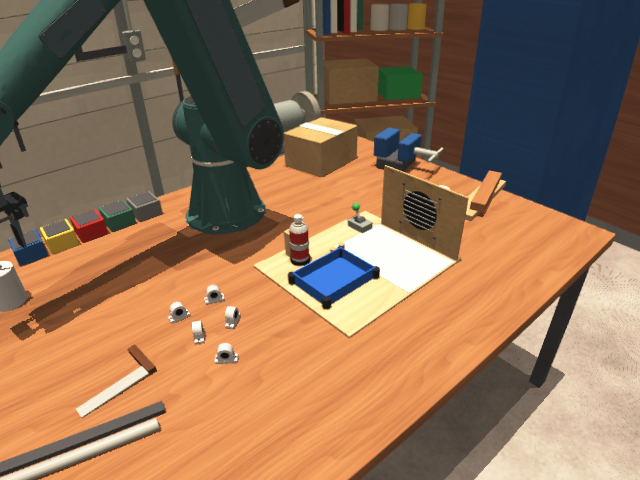

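The top view shows five housings, at pixels (450,211), (424,245), (456,249), (422,282) and (457,283). The tray runs from (285,200) to (355,250), the can is at (322,270), the lever at (224,284) and the board at x≈190. The scene view agrees on all of these.

```bash
cat > m.py <<'E'
from h import *
np.set_printoptions(precision=4,suppress=True)
im=cv2.imread('pics/top0.png');p=ctrl.camera_params('top')
def blobs(mask,lo,hi):
    n,l,s,c=cv2.connectedComponentsWithStats(mask.astype(np.uint8))
    return [(c[i],s[i]) for i in range(1,n) if lo<s[i][4]<hi]
g=im.max(2)
print('buffers')
for c,s in blobs((g[180:270,270:370]<70),15,300): print(c+[270,180],s[4],onz(p,c+[270,180],.041))
print('housings')
hsv=cv2.cvtColor(im,cv2.COLOR_BGR2HSV)
m=(hsv[...,1]<70)&(hsv[...,2]>110)
for c,s in blobs(m[190:300,400:480],15,600): print(c+[400,190],s,onz(p,c+[400,190],.025))
# plywood
m=((hsv[...,0]>17)&(hsv[...,0]<32)&(hsv[...,1]>50)&(hsv[...,2]>130)).astype(np.uint8)
m[:,:185]=0;m[:,380:]=0
q=cv2.boxPoints(cv2.minAreaRect(np.argwhere(m>0)[:,::-1].astype(np.float32)))
for c in q: print('ply',c,onz(p,c,.009))
g=(hsv[...,0]>45)&(hsv[...,0]<80)&(hsv[...,1]>120)
for c,s in blobs(g[255:300,200:250],5,300): print('ball',c+[200,255],s[4],onz(p,c+[200,255],.06))
E
python3 m.py
```

```text
buffers
[284.6667 200.037 ] 27 [0.6207 0.1182 0.041 ]
[352.4211 199.1053] 19 [ 0.6272 -0.0713  0.041 ]
[301.7059 202.1176] 34 [0.6157 0.0705 0.041 ]
[285.4444 250.6944] 36 [0.4784 0.1121 0.041 ]
[352.1875 250.2812] 32 [ 0.483  -0.0715  0.041 ]
housings
[453.2581 209.6237] [47 14 12 16 93] [ 0.6065 -0.3602  0.025 ]
[425.5761 243.7935] [20 48 12 13 92] [ 0.507  -0.2792  0.025 ]
[457.6111 247.3222] [53 50 10 15 90] [ 0.4987 -0.3699  0.025 ]
[424.4118 282.0686] [ 18  87  13  13 102] [ 0.3998 -0.2744  0.025 ]
[461.1609 282.2874] [56 88 11 10 87] [ 0.4007 -0.3776  0.025 ]
ply [184.7699 164.0089] [0.7296 0.4132 0.009 ]
ply [362.1204 162.733 ] [ 0.7435 -0.1016  0.009 ]
ply [363.1223 301.9919] [ 0.3424 -0.1058  0.009 ]
ply [185.7717 303.2678] [0.3297 0.3873 0.009 ]
ball [222.7407 285.5926] 54 [0.3789 0.2767 0.06  ]
```

```bash
python3 -m pendant '[[0.06,0,-0.02,0],[0.06,0,-0.02,0],[0.06,0,-0.02,0],[0.06,0,-0.02,0],[0.06,0,0,0],[0,-0.06,0,0],[0,-0.06,0,0],[0,-0.06,0,0],[0,-0.06,0,0]]' -1
```

```text
clock: 1.27
eef_pos: [0.3912, -0.3807, 0.2927]
tcp_rot: [[0.975, 0.222, -0.0], [0.222, -0.975, 0.0], [-0.0, -0.0, -1.0]]
contact_force: [0.2, -0.3, -0.3]
opening: 0.0915
grasp_force: 0.0
```

```bash
python3 -m pendant '[[0.05,0,-0.02,0],[0.05,-0.02,-0.02,0],[0.04,0,-0.02,0],[0,0,0,0],[0,0,0,0]]'
python3 - <<'E'
from h import *
snap('wrist','w1.png')
E
```

```text
clock: 1.9
eef_pos: [0.5233, -0.3318, 0.3522]
tcp_rot: [[0.975, 0.222, -0.001], [0.222, -0.975, 0.001], [-0.001, -0.001, -1.0]]
contact_force: [-0.1, 0.4, -0.1]
opening: 0.0913
grasp_force: 0.0
```

View pics/w1.png

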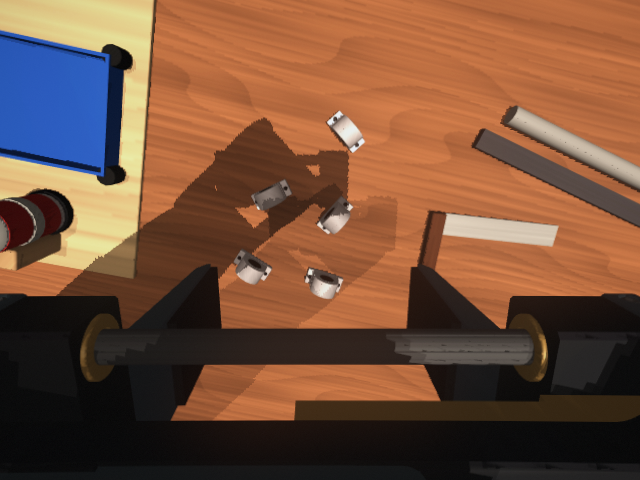

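The wrist view shows all five standing, each with its two bolt holes visible: centres (346,131), (271,195), (335,217), (252,267) and (323,283). I'll enlarge it to read the foot ends.

Run:
```python
import cv2
im=cv2.imread('pics/w1.png')[100:310,220:380]
cv2.imwrite('pics/w1c.png',cv2.resize(cv2.convertScaleAbs(im,alpha=1.3,beta=20)[:,:],None,fx=2.85*1.0,fy=2.85,interpolation=cv2.INTER_CUBIC))
```

```text
(no output)
```

View pics/w1c.png

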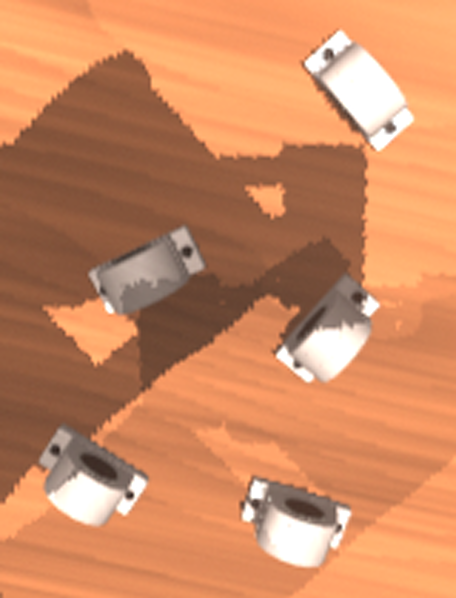

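```bash
cat >> h.py <<'E'
np.set_printoptions(precision=4,suppress=True)
SEAT=np.array([.478,.112]); YAW=np.deg2rad(1.2)
def st(x,y):
    c,s=np.cos(YAW),np.sin(YAW); return SEAT+np.array([c*x-s*y,s*x+c*y])/1000
def to(x,y,z,yaw=None,label=''):
    s=ctrl.sense();R=np.array(s['tcp_rot']);d=R.T@(np.array([x,y,z])-s['eef_pos'])
    t=0
    if yaw is not None:
        e=yaw-np.arctan2(R[1,0],R[0,0]); e=(e+np.pi/2)%np.pi-np.pi/2; t=-e  # tool z down
    print(label,'tool shift',d,'turn',round(t,3))
E
python3 - <<'E'
from h import *
p=ctrl.camera_params('wrist')
H=dict(A=[(328,54),(391,128)],B=[(188,252),(103,291)],C=[(361,297),(297,364)],D=[(55,451),(131,495)],E=[(254,505),(338,527)])
for k,v in H.items():
    a,b=[onz(p,np.array(q)/2.85+[220,100],.010)[:2] for q in v]
    m=(a+b)/2;d=a-b;yaw=np.arctan2(d[1],d[0])
    print(k,m,'len',np.linalg.norm(d),'yaw',yaw); to(*m,.030,yaw,k)
for n,q in dict(b1=(117,57),b2=(112,175)).items(): print(n,onz(p,q,.041))
print(st(140,-185),st(0,-185))
E
```

```text
A [ 0.6071 -0.3553] len 0.043394553618656136 yaw 0.9613490168681347
A tool shift [0.0772 0.0416 0.322 ] turn -0.738
B [ 0.5054 -0.2763] len 0.044751085940331996 yaw -0.9209769249977657
B tool shift [-0.0045 -0.0579  0.3222] turn 1.144
C [ 0.4968 -0.3676] len 0.0445897676856753 yaw -0.5213520331927814
C tool shift [-0.0331  0.0292  0.3221] turn 0.745
D [ 0.4006 -0.2703] len 0.04351392842223858 yaw 1.2307469035449632
D tool shift [-0.1054 -0.087   0.3223] turn -1.007
E [ 0.4006 -0.3741] len 0.04403059226254417 yaw 1.5205743722052525
E tool shift [-0.1283  0.0142  0.3222] turn -1.297
b1 [ 0.628  -0.0769  0.041 ]
b2 [ 0.492  -0.0815  0.041 ]
[ 0.6218 -0.07  ] [ 0.4819 -0.073 ]
```

```bash
python3 -m pendant '[[0.04,0.02,0.04,-0.185],[0,0,0,-0.185],[0,0,0,-0.185],[0,0,0,-0.183],[0,0,0.05,0],[0,0,0.05,0],[0,0,0.05,0],[0,0,0.05,0],[0,0,0,0]]' -0.2; python3 -c "
from h import *
to(.6071,-.3553,.012,.961,'A');snap('wrist','w2.png')"
```

```text
clock: 3.08
eef_pos: [0.5642, -0.3416, 0.1094]
tcp_rot: [[0.573, 0.82, -0.006], [0.82, -0.573, 0.004], [-0.0, -0.007, -1.0]]
contact_force: [0.1, 0.4, 0.7]
opening: 0.0551
grasp_force: 0.0
A tool shift [0.0134 0.0437 0.0971] turn -0.0
```

```bash
python3 -m pendant '[[0.013,0.022,0.01,0],[0,0.022,0.01,0],[0,0,0.03,0],[0,0,0.03,0],[0,0,0.017,0],[0,0,0,0],[0,0,0,0]]' && python3 -m pendant '[[0,0,0,0],[0,0,0,0],[0,0,0,0],[0,0,0,0],[0,0,0,0],[0,0,0,0]]' 1
```

```text
clock: 4.0
eef_pos: [0.6117, -0.3578, 0.0177]
tcp_rot: [[0.572, 0.82, 0.002], [0.82, -0.572, -0.001], [0.0, 0.002, -1.0]]
contact_force: [-0.4, -0.4, -0.3]
opening: 0.0544
grasp_force: 0.0
clock: 4.75
eef_pos: [0.6108, -0.3571, 0.0161]
tcp_rot: [[0.572, 0.82, -0.0], [0.82, -0.572, 0.0], [-0.0, -0.0, -1.0]]
contact_force: [-2.1, 1.4, 4.2]
opening: 0.0216
grasp_force: 30.0
```

```bash
python3 -c "
import numpy as np
from h import *
for n,(x,y) in dict(A=(103,-43)).items(): to(*st(x,y),.12,np.deg2rad(1.2),n)"
```

```text
A tool shift [ 0.3347 -0.2688 -0.1038] turn 0.941
```

```bash
python3 -m pendant '[[0,0,-0.03,0],[0,0,-0.05,0.18],[0,0,-0.05,0.19],[0,0,-0.05,0.18],[0,0,-0.05,0.18],[0,0,0,0.18],[0,-0.05,0,0]]' 1; python3 -m pendant '[[0,0,-0.03,0],[0,0,-0.05,0.18],[0,0,-0.05,0.188],[0,0,-0.05,0.188],[0,0,-0.05,0.188],[0,-0.05,0,0.188],[0,-0.06,0,0],[0,-0.06,0,0],[0,-0.06,0,0],[0,-0.06,0,0],[0,-0.05,0,0],[0,-0.04,0,0],[0,0,0,0],[0,0,0,0]]' 1; python3 -c "
from h import *
snap('wrist','w3.png')
to(*st(103,-43),.12,np.deg2rad(1.2),'A')"
```

```text
clock: 6.5
eef_pos: [0.5895, 0.0213, 0.2458]
tcp_rot: [[0.999, 0.032, -0.0], [0.032, -0.999, -0.0], [-0.0, 0.0, -1.0]]
contact_force: [-0.6, -0.0, -1.7]
opening: 0.0217
grasp_force: 30.0
A tool shift [-0.0061 -0.0505  0.1258] turn 0.01out of range; nothing moved
```

View pics/w3.png

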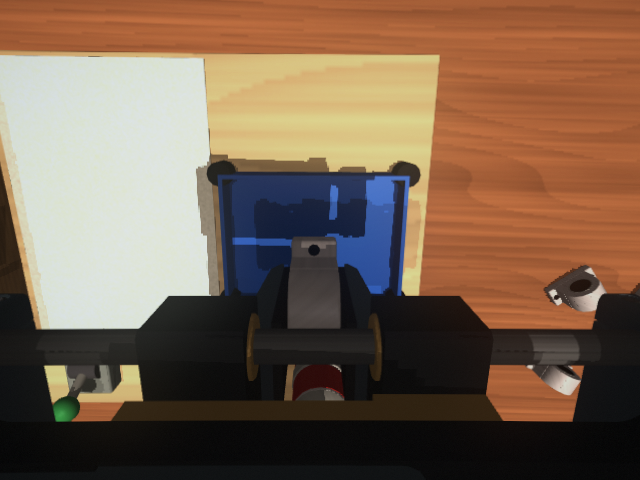

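The wrist view shows the held housing over the tray, the far buffers at about (221,173) and (405,174), and the plywood corner at (439,55).

```bash
python3 -c "
from h import *
p=ctrl.camera_params('wrist')
im=cv2.imread('pics/w3.png')
m=(im.max(2)<50).astype(np.uint8)[150:190,195:430]
n,l,s,c=cv2.connectedComponentsWithStats(m)
for i in range(1,n):
  if s[i][4]>60: print(c[i]+[195,150],s[i])
for q in [(221,172),(405,172)]: print('buf',q,onz(p,q,.041))
print('ply',onz(p,(439,55),.009),st(255,-215))
print(st(140,0),st(140,-185))
h=cv2.cvtColor(im,cv2.COLOR_BGR2HSV);b=(h[...,0]>100)&(h[...,0]<125)&(h[...,1]>150)&(h[...,2]>120)
for r in (185,205,225,280):
  x=np.where(b[r])[0];print(r,x.min(),x.max())
"
```

```text
[219.342  170.3838] [ 12  11  29  25 383]
buf (221, 172) [0.6265 0.1122 0.041 ]
buf (405, 172) [ 0.632  -0.0661  0.041 ]
ply [ 0.7416 -0.0957  0.009 ] [ 0.7374 -0.0976]
[0.618  0.1149] [ 0.6218 -0.07  ]
185 331 408
205 330 406
225 365 405
280 364 401
```

```bash
sed -i 's/SEAT=.*/SEAT=np.array([.4825,.111]); YAW=np.deg2rad(1.4)/' h.py; python3 -m pendant '[[0,-0.04,0.04,0],[0,-0.008,0.05,0.007],[0,0,0.03,0],[0,0,0,0],[0,0,0,0]]'; python3 -c "
from h import *
to(*st(104,-42),.031,YAW,'A')"
```

```text
clock: 7.18
eef_pos: [0.5889, 0.0689, 0.1272]
tcp_rot: [[1.0, 0.024, 0.001], [0.024, -1.0, 0.0], [0.001, -0.0, -1.0]]
contact_force: [0.2, 0.1, -1.3]
opening: 0.022
grasp_force: 30.0
A tool shift [-0.0015 -0.0027  0.0962] turn -0.001
```

```bash
python3 -m pendant '[[-0.001,-0.002,0.04,0],[0,0,0.03,0],[0,0,0.015,0],[0,0,0.01,0],[0,0,0,0],[0,0,0,0]]' && python3 -m pendant '[[0,0,0,0],[0,0,0,0],[0,0,-0.02,0],[0,0,-0.05,0],[0,0,-0.05,0],[0,0,0,0]]' 0.15; python3 -c "
from h import *
to(.5054,-.2763,.10,-.921,'B');print(ctrl.sense()['joints'])"
```

```text
clock: 7.92
eef_pos: [0.5876, 0.0715, 0.0319]
tcp_rot: [[1.0, 0.025, 0.001], [0.025, -1.0, 0.0], [0.001, -0.0, -1.0]]
contact_force: [0.0, -0.2, -1.3]
opening: 0.0222
grasp_force: 30.0
clock: 8.68
eef_pos: [0.5894, 0.0717, 0.1562]
tcp_rot: [[1.0, 0.025, 0.007], [0.025, -1.0, 0.001], [0.007, -0.0, -1.0]]
contact_force: [-1.1, 0.5, -0.3]
opening: 0.0388
grasp_force: 0.0
B tool shift [-0.093   0.3458  0.0554] turn 0.946
[0.0818 0.2883 1.9837 0.     0.8622 1.6277]
```

```bash
cat >> h.py <<'E'
HP=dict(B=(.5054,-.2763,-.921),C=(.4968,-.3676,-.521),D=(.4006,-.2703,1.2307),E=(.4006,-.3741,1.5206))
def chk(fn=None):
    im,p=snap('wrist',fn); h=cv2.cvtColor(im,cv2.COLOR_BGR2HSV)
    m=((h[...,1]<75)&(h[...,2]>75)).astype(np.uint8); m[300:]=0
    n,l,s,c=cv2.connectedComponentsWithStats(m)
    for i in range(1,n):
        if 250<s[i][4]<8000:
            X=onz(p,c[i],.025)
            if X[0]<.72 and X[1]<-.15: print('blob',c[i].round(),s[i][4],X[:2])
E
python3 -m pendant '[[0,0.06,-0.01,0],[0,0.06,-0.04,0],[0,0.06,-0.05,0],[0,0.06,0,0],[0,0.05,0,0],[-0.01,0.03,0,0],[0,0,0,0]]' -0.2; python3 -c "
from h import *
chk('w4.png')
for k,v in HP.items(): to(v[0],v[1],.10,v[2],k)"
```

```text
clock: 9.55
eef_pos: [0.5835, -0.2303, 0.2354]
tcp_rot: [[1.0, 0.022, -0.001], [0.022, -1.0, 0.0], [-0.001, -0.0, -1.0]]
contact_force: [0.4, -0.6, 0.2]
opening: 0.0547
grasp_force: 0.0
blob [624. 164.] 828 [ 0.6356 -0.5297]
blob [607. 267.] 1683 [ 0.5302 -0.5385]
blob [355. 281.] 1115 [ 0.5088 -0.2755]
blob [439. 283.] 854 [ 0.5081 -0.3654]
B tool shift [-0.0794  0.0454  0.1354] turn 0.944
C tool shift [-0.0901  0.1364  0.1354] turn 0.544
D tool shift [-0.184   0.0369  0.1355] turn -1.207
E tool shift [-0.1864  0.1407  0.1354] turn -1.497
```

```bash
python3 -m pendant '[[-0.04,0.025,0.02,0],[-0.039,0.02,0.02,0],[0,0,0.04,0.187],[0,0,0.03,0.187],[0,0,0.03,0.187],[0,0,0.02,0.187],[0,0,0,0.187],[0,0,0,0]]'; python3 -c "
from h import *
v=HP['B'];to(v[0],v[1],.014,v[2],'B')"
```

```text
clock: 10.6
eef_pos: [0.5067, -0.2747, 0.0755]
tcp_rot: [[0.615, -0.788, -0.0], [-0.788, -0.615, 0.0], [-0.001, 0.0, -1.0]]
contact_force: [0.3, -0.1, 0.1]
opening: 0.055
grasp_force: 0.0
B tool shift [0.0005 0.002  0.0615] turn 0.013
```

```bash
python3 -m pendant '[[0,0.002,0.03,0.013],[0,0,0.03,0],[0,0,0.002,0],[0,0,0,0]]' && python3 -m pendant '[[0,0,0,0],[0,0,0,0],[0,0,0,0],[0,0,0,0],[0,0,-0.03,0],[0,0,-0.05,-0.187],[0,0,-0.05,-0.187],[0,0,-0.05,-0.187],[0,0,-0.04,-0.187],[0,0,0,-0.187],[0,0,0,0]]' 1; python3 -c "
from h import *
to(*st(104,-92),.12,YAW)"
```

```text
clock: 11.1
eef_pos: [0.5055, -0.2769, 0.0146]
tcp_rot: [[0.605, -0.796, 0.001], [-0.796, -0.605, -0.0], [0.001, -0.0, -1.0]]
contact_force: [-0.1, -0.0, 0.2]
opening: 0.0547
grasp_force: 0.0
clock: 12.48
eef_pos: [0.5047, -0.2768, 0.2337]
tcp_rot: [[1.0, 0.011, 0.0], [0.011, -1.0, -0.0], [0.0, 0.0, -1.0]]
contact_force: [0.4, 0.5, -1.2]
opening: 0.0217
grasp_force: 30.0
 tool shift [ 0.0871 -0.2975  0.1137] turn -0.014
```

```bash
python3 -m pendant '[[0.03,-0.06,0,-0.014],[0.03,-0.06,0,0],[0.026,-0.06,0,0],[0,-0.06,0.02,0],[0,-0.054,0.05,0],[0,0,0.04,0],[0,0,0,0],[0,0,0,0]]'; python3 -c "
from h import *
snap('wrist','w5.png')
to(*st(104,-92),.029,YAW)"
```

```text
clock: 13.48
eef_pos: [0.5799, -0.0014, 0.1324]
tcp_rot: [[1.0, 0.023, 0.0], [0.023, -1.0, -0.0], [0.0, 0.0, -1.0]]
contact_force: [1.1, 0.3, -0.5]
opening: 0.0219
grasp_force: 30.0
 tool shift [ 0.0088 -0.0229  0.1039] turn -0.001
```

View pics/w5.png

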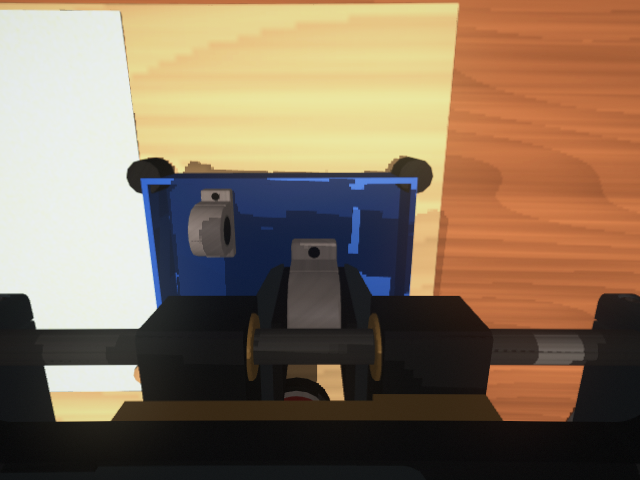

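The picture shows A standing in the tray at (212,225), clear of the walls, with B held over the middle row.

```bash
python3 -m pendant '[[0.008,-0.022,0.03,0],[0,0,0.035,0],[0,0,0.02,0],[0,0,0.015,0],[0,0,0.002,0],[0,0,0,0],[0,0,0,0]]' && python3 -m pendant '[[0,0,0,0],[0,0,0,0],[0,0,-0.02,0],[0,0,-0.05,0],[0,0,-0.05,0],[0,0.06,-0.05,0],[0,0.06,-0.03,0],[0,0.06,0,0],[0,0.06,0,0],[-0.06,0.06,0,0],[-0.03,0.04,0,0],[0,0,0,0]]' 0.15; python3 -c "
from h import *
chk('w6.png')
for k,v in HP.items(): to(v[0],v[1],.014,v[2],k)"
```

```text
clock: 14.4
eef_pos: [0.5874, 0.0212, 0.0303]
tcp_rot: [[1.0, 0.026, 0.001], [0.026, -1.0, 0.0], [0.001, 0.0, -1.0]]
contact_force: [0.5, -0.0, -1.8]
opening: 0.022
grasp_force: 30.0
clock: 15.9
eef_pos: [0.519, -0.2908, 0.2189]
tcp_rot: [[1.0, 0.022, 0.001], [0.022, -1.0, -0.001], [0.001, 0.001, -1.0]]
contact_force: [-0.0, 0.2, -0.7]
opening: 0.0388
grasp_force: 0.0
blob [628.  51.] 735 [ 0.6679 -0.5572]
blob [605.  97.] 2077 [ 0.631  -0.5469]
blob [589. 210.] 2980 [ 0.5294 -0.5548]
blob [390. 235.] 1335 [ 0.4999 -0.3663]
B tool shift [-0.0145 -0.0139  0.2047] turn 0.945
C tool shift [-0.0253  0.0772  0.2048] turn 0.545
D tool shift [-0.1192 -0.0223  0.2046] turn -1.207
E tool shift [-0.1216  0.0815  0.2047] turn -1.497
```

```bash
python3 -m pendant '[[-0.025,0.04,0.04,0],[0,0.037,0.04,0],[0,0,0.03,0.182],[0,0,0.03,0.182],[0,0,0,0.182],[0,0,0,0],[0,0,0,0]]' -0.2; python3 -c "
from h import *
v=HP['C'];to(v[0],v[1],.014,v[2],'C')"
```

```text
clock: 16.82
eef_pos: [0.4984, -0.3661, 0.0782]
tcp_rot: [[0.87, -0.493, 0.001], [-0.493, -0.87, -0.001], [0.001, 0.0, -1.0]]
contact_force: [-0.4, -0.6, 0.5]
opening: 0.0547
grasp_force: 0.0
C tool shift [-0.0007  0.0021  0.0642] turn 0.006
```

```bash
python3 -m pendant '[[0,0.002,0.03,0.006],[0,0,0.03,0],[0,0,0.005,0],[0,0,0,0]]' && python3 -m pendant '[[0,0,0,0],[0,0,0,0],[0,0,0,0],[0,0,0,0],[0,0,-0.03,0],[0,0,-0.05,-0.187],[0,0,-0.05,-0.187],[0,0,-0.05,-0.18],[0,0,-0.04,0],[0,0,0,0],[0,0,0,0]]' 1; python3 -c "
from h import *
to(*st(104,-143),.12,YAW)"
```

```text
clock: 17.32
eef_pos: [0.497, -0.3682, 0.0131]
tcp_rot: [[0.865, -0.501, 0.0], [-0.501, -0.865, -0.0], [0.0, 0.0, -1.0]]
contact_force: [0.2, -0.2, -0.0]
opening: 0.0554
grasp_force: 0.0
clock: 18.7
eef_pos: [0.4961, -0.3677, 0.2315]
tcp_rot: [[1.0, 0.028, -0.001], [0.028, -1.0, 0.001], [-0.001, -0.001, -1.0]]
contact_force: [-1.2, 0.3, -1.4]
opening: 0.0218
grasp_force: 30.0
 tool shift [ 0.1033 -0.3355  0.1116] turn 0.003
```

```bash
python3 -m pendant '[[0.03,-0.06,0,0.003],[0.03,-0.06,0,0],[0.03,-0.06,0,0],[0.013,-0.06,0,0],[0,-0.06,0.02,0],[0,-0.036,0.05,0],[0,0,0.04,0],[0,0,0,0],[0,0,0,0]]'; python3 -c "
from h import *
snap('wrist','w7.png')
to(*st(104,-143),.0285,YAW)"
```

```text
clock: 19.82
eef_pos: [0.5856, -0.0431, 0.1232]
tcp_rot: [[1.0, 0.024, -0.0], [0.024, -1.0, -0.0], [-0.0, 0.0, -1.0]]
contact_force: [1.0, -0.6, -1.4]
opening: 0.0217
grasp_force: 30.0
 tool shift [ 0.0041 -0.0137  0.0954] turn -0.0
```

```bash
python3 -m pendant '[[0.004,-0.014,0.02,0],[0,0,0.03,0],[0,0,0.025,0],[0,0,0.015,0],[0,0,0.004,0],[0,0,0,0],[0,0,0,0]]' && python3 -m pendant '[[0,0,0,0],[0,0,0,0],[0,0,-0.02,0],[0,0,-0.05,0],[0,0,-0.05,0],[0,0.06,-0.05,0],[0,0.06,-0.03,0],[0,0.06,0,0],[-0.06,0.06,0,0],[-0.06,0.04,0,0],[0,0,0,0]]' 0.15; python3 -c "
from h import *
chk('w8.png')
for k,v in HP.items(): to(v[0],v[1],.014,v[2],k)"
```

```text
clock: 20.75
eef_pos: [0.5895, -0.0286, 0.0295]
tcp_rot: [[1.0, 0.025, 0.001], [0.025, -1.0, -0.0], [0.001, 0.0, -1.0]]
contact_force: [0.4, 0.5, -1.8]
opening: 0.0217
grasp_force: 30.0
clock: 22.12
eef_pos: [0.4961, -0.2754, 0.2179]
tcp_rot: [[1.0, 0.021, 0.0], [0.021, -1.0, -0.0], [0.0, 0.0, -1.0]]
contact_force: [-0.1, -0.0, 0.2]
opening: 0.0389
grasp_force: 0.0
blob [617.  66.] 1403 [ 0.6326 -0.5352]
blob [599. 188.] 2419 [ 0.5274 -0.5441]
B tool shift [0.0073 0.0017 0.204 ] turn 0.943
C tool shift [-0.0033  0.0928  0.2041] turn 0.543
D tool shift [-0.0973 -0.0066  0.2039] turn -1.209
E tool shift [-0.0996  0.0971  0.204 ] turn -1.498
```

View pics/w7.png

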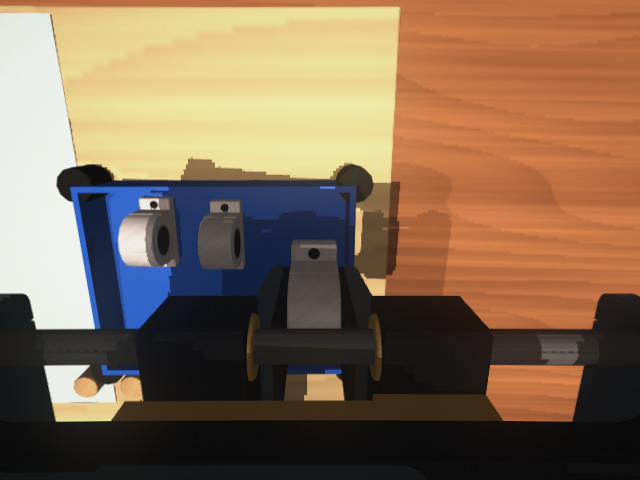

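A and B stand well apart in the tray; C is going down to the right. I'll check D and E from higher up.

```bash
python3 -m pendant '[[0.03,0,-0.06,0],[0,0.03,-0.06,0],[0,0,0,0],[0,0,0,0]]' -0.2; python3 -c "
from h import *
chk('w9.png')
for k,v in HP.items(): to(v[0],v[1],.10,v[2],k)"
```

```text
clock: 22.68
eef_pos: [0.5277, -0.3001, 0.3285]
tcp_rot: [[1.0, 0.026, 0.0], [0.026, -1.0, 0.0], [0.0, -0.0, -1.0]]
contact_force: [0.1, -0.1, -0.4]
opening: 0.0547
grasp_force: 0.0
blob [587.  89.] 2413 [ 0.6587 -0.6106]
blob [571. 124.] 3065 [ 0.6205 -0.6003]
blob [542. 199.] 2805 [ 0.5314 -0.5835]
blob [358. 289.] 432 [ 0.4055 -0.3623]
B tool shift [-0.0211 -0.0239  0.2277] turn 0.947
C tool shift [-0.0321  0.0671  0.2276] turn 0.547
D tool shift [-0.1257 -0.0326  0.2278] turn -1.205
E tool shift [-0.1284  0.0711  0.2277] turn -1.495
```

View pics/w9.png

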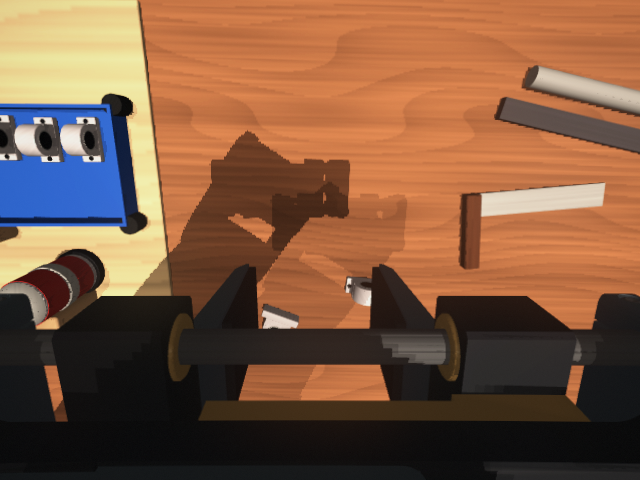

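The three placed housings stand in a row in the tray. D at (280,315) and E at (360,290) are still where I measured them.

```bash
python3 -m pendant '[[-0.05,-0.033,0.04,0],[-0.05,0,0.04,0],[-0.025,0,0.04,0],[0,0,0.03,-0.18],[0,0,0.03,-0.187],[0,0,0.03,-0.187],[0,0,0.03,-0.187],[0,0,0,-0.187],[0,0,0,-0.187],[0,0,0,-0.09],[0,0,0,0],[0,0,0,0]]' -0.2; python3 -c "
from h import *
snap('wrist','w10.png');v=HP['D'];to(v[0],v[1],.014,v[2],'D')"
```

```text
clock: 24.22
eef_pos: [0.4093, -0.2747, 0.0943]
tcp_rot: [[0.336, 0.942, -0.001], [0.942, -0.336, 0.001], [0.0, -0.001, -1.0]]
contact_force: [0.9, 0.4, -0.0]
opening: 0.055
grasp_force: 0.0
D tool shift [ 0.0013 -0.0097  0.0804] turn -0.002
```

```bash
python3 -m pendant '[[0.001,-0.01,0.02,0],[0,0,0.03,0],[0,0,0.025,0],[0,0,0.005,0],[0,0,0,0]]' && python3 -m pendant '[[0,0,0,0],[0,0,0,0],[0,0,0,0],[0,0,0,0],[0,0,-0.03,0],[0,0,-0.05,0.187],[0,0,-0.05,0.187],[0,0,-0.05,0.187],[0,0,-0.04,0.187],[0,0,0,0.187],[0,0,0,0.187],[0,0,0,0.08],[0,0,0,0]]' 1; python3 -c "
from h import *
to(*st(36,-130),.12,YAW)"
```

```text
clock: 24.9
eef_pos: [0.4005, -0.2709, 0.0149]
tcp_rot: [[0.335, 0.942, -0.0], [0.942, -0.335, 0.0], [0.0, -0.0, -1.0]]
contact_force: [0.5, 0.3, 0.6]
opening: 0.0547
grasp_force: 0.0
clock: 26.52
eef_pos: [0.4003, -0.2708, 0.2346]
tcp_rot: [[1.0, 0.028, -0.0], [0.028, -1.0, 0.0], [-0.0, -0.0, -1.0]]
contact_force: [-0.2, 0.8, -0.1]
opening: 0.0007
grasp_force: 0.0
 tool shift [ 0.1285 -0.2492  0.1147] turn 0.004
```

The fingers are shut on nothing, so D was missed or the grip slackened. I'll look.

```bash
python3 -m pendant '[[0.06,0,-0.04,0],[0.05,0.03,-0.04,0],[0.03,0.02,-0.03,0],[0,0,0,0],[0,0,0,0]]' -0.2; python3 -c "
from h import *
snap('wrist','w11.png')"
```

```text
clock: 27.15
eef_pos: [0.527, -0.3134, 0.3335]
tcp_rot: [[1.0, 0.029, -0.001], [0.029, -1.0, 0.001], [-0.001, -0.001, -1.0]]
contact_force: [-0.4, 0.6, -0.5]
opening: 0.0477
grasp_force: 0.0
```

View pics/w11.png

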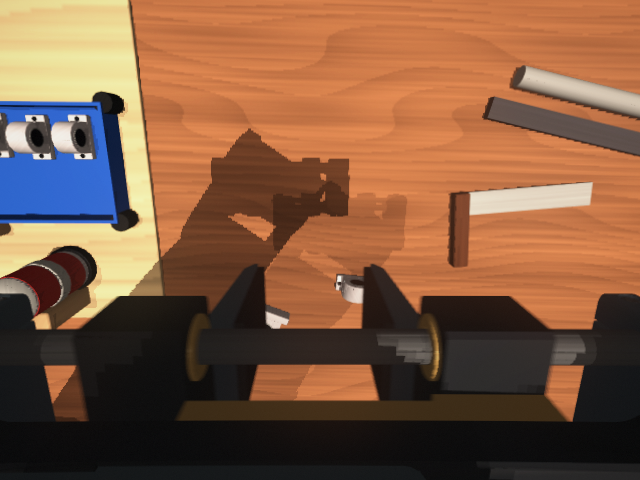

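D is still near its place, showing just over the rod at (277,317). I'll move out for a clear view.

```bash
python3 -m pendant '[[0.06,0,0.01,0],[0.06,0,0.01,0],[0.02,0,0,0],[0,0,0,0],[0,0,0,0]]' -0.2; python3 -c "
from h import *
im,p=snap('wrist','w12.png')
a=[int(v) for v in proj(p,(.4,-.32,.02))];print(a)
y0=max(a[1]-50,0);x0=a[0]-80
c=im[y0:y0+110,x0:x0+160];print(x0,y0);cv2.imwrite('pics/w12c.png',cv2.resize(c,None,fx=4,fy=4,interpolation=cv2.INTER_CUBIC))"
```

```text
clock: 27.82
eef_pos: [0.6665, -0.3099, 0.3143]
tcp_rot: [[1.0, 0.028, -0.001], [0.028, -1.0, 0.0], [-0.001, -0.0, -1.0]]
contact_force: [-0.1, -1.1, 1.0]
opening: 0.0548
grasp_force: 0.0
[316, 385]
236 335
```

View pics/w12c.png

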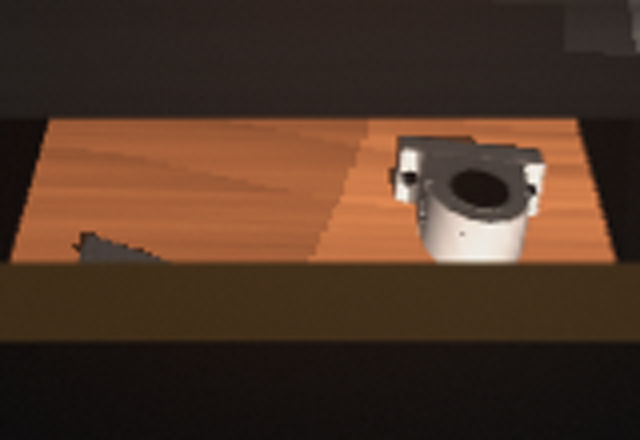

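D's corner only just shows at (85,245). The gripper hides it this way round, so I'll view with the tool turned to +y, which also suits the grasp.

```bash
python3 -m pendant '[[-0.06,0.02,0,-0.15],[0,0,0,-0.187],[0,0,0,-0.187],[0,0,0,-0.187],[0,0,0,-0.187],[0,0,0,-0.187],[0,0,0,-0.187],[0,0,0,-0.187],[-0.03,-0.06,0,0],[-0.03,-0.06,0,0],[0,-0.06,0,0],[0,0,0,0],[0,0,0,0]]' -0.2; python3 -c "
from h import *
im,p=snap('wrist','w13.png')
a=[int(v) for v in proj(p,(.4,-.28,.02))];print(a)
y0=max(a[1]-70,0);x0=a[0]-100
c=im[y0:y0+150,x0:x0+200];print(x0,y0);cv2.imwrite('pics/w13c.png',cv2.resize(c,None,fx=4,fy=4,interpolation=cv2.INTER_CUBIC))"
```

```text
clock: 29.5
eef_pos: [0.433, -0.3729, 0.3154]
tcp_rot: [[0.085, 0.996, 0.001], [0.996, -0.085, -0.001], [-0.001, 0.001, -1.0]]
contact_force: [-0.1, 0.3, -0.2]
opening: 0.0547
grasp_force: 0.0
[278, 121]
178 51
```

View pics/w13c.png

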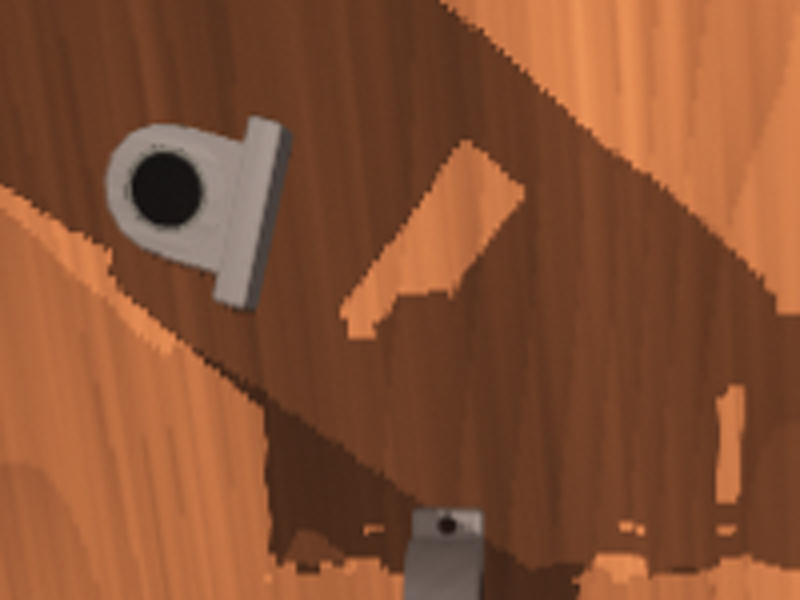

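D lies on its side with its bore upwards: bore at crop (167,188), foot's lower edge from (282,126) to (242,309). I'll grip it from foot to boss, 46 mm, and lay it in the tray that way.

```bash
python3 -c "
from h import *
p=ctrl.camera_params('wrist')
W=lambda q:onz(p,np.array(q)/4+[178,51],.022)[:2]
b=W((167,188));f1=W((282,126));f2=W((242,309));t=W((107,184))
m=(f1+f2)/2; d=b-m
print(b,m,t,'foot',np.linalg.norm(f1-f2),'bore h',np.linalg.norm(d),'tot',np.linalg.norm(t-m))
n=(f1-f2)/np.linalg.norm(f1-f2); ax=(t-m)/np.linalg.norm(t-m);print(n,ax,n@ax)
c=(t+m)/2; yaw=np.arctan2(n[1],n[0]);print(c,yaw)
to(*c,.006,yaw); e=onz(p,np.array((447,525))/4+[178,51],.01);print('E hole',e)"
```

```text
[ 0.3365 -0.2493] [ 0.3622 -0.2598] [ 0.3198 -0.2469] foot 0.051155165250252294 bore h 0.027682291253378562 tot 0.04432399132876139
[0.3538 0.9353] [-0.9569  0.2905] -0.06687314222830054
[ 0.341  -0.2533] 1.2091664441314922
 tool shift [ 0.1115 -0.1026  0.309 ] turn 0.278
E hole [ 0.4051 -0.3522  0.01  ]
```

```bash
python3 -m pendant '[[0,0,0,0.187],[0,0,0,0.187],[0,0,0,0.187],[0,0,0,0.187],[0,0,0,0.187],[0,0,0,0.187],[0,0,0.03,0.187],[0,0,0.03,0.187],[0,0,0.03,0.187],[0,0,0.03,0.165],[0,0,0,0],[0,0,0,0]]' -0.65; python3 -c "
from h import *
to(.3545,-.2575,.006,-.362)"
```

```text
clock: 31.05
eef_pos: [0.4341, -0.373, 0.1957]
tcp_rot: [[0.937, -0.349, 0.001], [-0.349, -0.937, -0.001], [0.001, 0.0, -1.0]]
contact_force: [-0.2, 0.1, -0.9]
opening: 0.0755
grasp_force: 0.0
 tool shift [-0.1151 -0.0805  0.1895] turn 0.005
```

```bash
python3 -m pendant '[[-0.04,-0.03,0.02,0],[-0.04,-0.03,0.03,0.005],[-0.035,-0.02,0.03,0],[0,0,0.03,0],[0,0,0.02,0],[0,0,0,0],[0,0,0,0]]'; python3 -c "
from h import *
to(.3545,-.2575,.006,-.362);snap('wrist','w14.png')"
```

```text
clock: 31.92
eef_pos: [0.355, -0.2578, 0.066]
tcp_rot: [[0.934, -0.357, 0.001], [-0.357, -0.934, -0.001], [0.002, 0.001, -1.0]]
contact_force: [0.4, -0.2, -0.3]
opening: 0.0752
grasp_force: 0.0
 tool shift [-0.0007 -0.0001  0.06  ] turn -0.003
```

```bash
python3 -m pendant '[[-0.001,0,0.03,0],[0,0,0.02,0],[0,0,0.009,0],[0,0,0,0],[0,0,0,0]]' && python3 -m pendant '[[0,0,0,0],[0,0,0,0],[0,0,0,0],[0,0,0,0],[0,0,0,0]]' 1 &&  python3 -m pendant '[[0,0,-0.03,0],[0,0,-0.05,0],[0.03,-0.03,-0.06,-0.18],[0.03,-0.03,-0.04,-0.187],[0,0,0,0],[0,0,0,0]]';python3 -c "
from h import *
to(*st(50,-54),.12,YAW)"
```

```text
clock: 32.6
eef_pos: [0.3536, -0.2571, 0.0065]
tcp_rot: [[0.934, -0.358, 0.001], [-0.358, -0.934, -0.001], [0.001, 0.0, -1.0]]
contact_force: [-0.5, 0.3, 0.0]
opening: 0.0756
grasp_force: 0.0
clock: 33.22
eef_pos: [0.3532, -0.2569, 0.0059]
tcp_rot: [[0.934, -0.358, 0.0], [-0.358, -0.934, -0.0], [0.0, 0.0, -1.0]]
contact_force: [-0.8, 1.6, 7.1]
opening: 0.0514
grasp_force: 30.0
clock: 33.98
eef_pos: [0.4203, -0.2178, 0.1759]
tcp_rot: [[1.0, -0.0, -0.001], [-0.0, -1.0, 0.001], [-0.001, -0.001, -1.0]]
contact_force: [-0.5, 0.3, -1.3]
opening: 0.0514
grasp_force: 30.0
 tool shift [ 0.1135 -0.276   0.0559] turn -0.025
```

```bash
python3 -m pendant '[[0.06,0,-0.04,-0.025],[0.053,-0.03,-0.02,0],[0,-0.06,0,0],[0,-0.06,0,0],[0,-0.06,0,0],[0,-0.06,0,0],[0,0,0.04,0],[0,0,0.04,0],[0,0,0,0],[0,0,0,0]]';python3 -c "
from h import *
to(*st(50,-54),.022,YAW);snap('wrist','w15.png')"
```

```text
clock: 35.22
eef_pos: [0.5179, 0.0518, 0.1513]
tcp_rot: [[1.0, 0.024, -0.001], [0.024, -1.0, -0.0], [-0.001, 0.0, -1.0]]
contact_force: [0.7, 1.0, -0.9]
opening: 0.0517
grasp_force: 30.0
 tool shift [ 0.0161 -0.0061  0.1293] turn -0.0
```

View pics/w15.png

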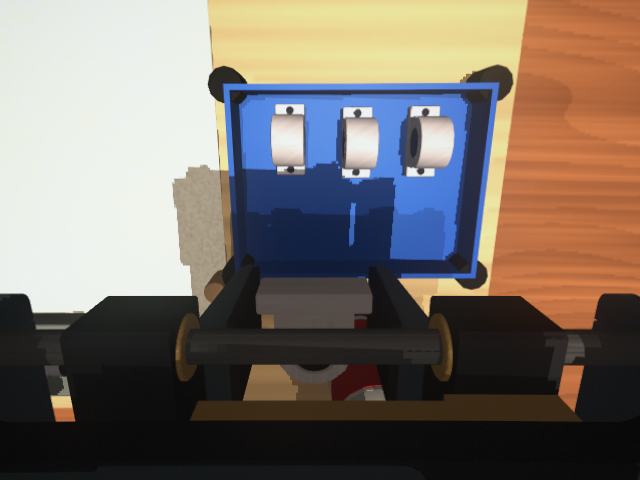

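The clear view shows three housings standing against the tray's +x side, with foot ends at (290,170), (356,172) and (421,171). The buffers are at (224,82), (494,81), (238,270) and (470,275).

```bash
python3 -c "
from h import *
p=ctrl.camera_params('wrist')
inv=lambda w:np.array([[np.cos(YAW),np.sin(YAW)],[-np.sin(YAW),np.cos(YAW)]])@(np.array(w)[:2]-SEAT)*1000
for q in [(226,78),(496,77),(236,267),(472,270)]: print('buf top',inv(onz(p,q,.041)))
for q in [(229,87),(497,86),(482,276),(237,275)]: print('wall outer top',inv(onz(p,q,.045)))
for q in [(290,170),(356,172),(421,171),(289,110),(358,113),(425,112)]: print('hole',inv(onz(p,q,.023)))"
```

```text
buf top [146.671    0.1454]
buf top [ 146.9202 -183.3641]
buf top [10.3363  1.0877]
buf top [   7.7086 -182.9564]
wall outer top [140.5575  -2.35  ]
wall outer top [ 140.8097 -183.0244]
wall outer top [   4.2526 -189.4246]
wall outer top [ 5.2113 -0.1778]
hole [ 83.3063 -41.2178]
hole [ 81.7326 -92.2916]
hole [  82.4016 -142.4921]
hole [127.1368 -41.2636]
hole [124.9886 -92.467 ]
hole [ 125.5581 -142.0984]
```

```bash
sed -i 's/SEAT=.*/SEAT=np.array([.4855,.111]); YAW=np.deg2rad(1.4)/' h.py; python3 -m pendant '[[0.016,-0.006,0.02,0],[0,0,0.04,0],[0,0,0.04,0],[0,0,0.02,0],[0,0,0.009,0],[0,0,0,0],[0,0,0,0]]' && python3 -m pendant '[[0,0,0,0],[0,0,0,0],[0,0,-0.02,0],[0,0,-0.05,0],[0,0,-0.05,0],[0,0.03,-0.05,0],[0,0.06,-0.05,0],[0,0.06,0,0],[0,0.06,0,0],[-0.02,0.06,0,0],[-0.03,0.06,0,0],[-0.03,0.06,0,0],[0,0,0,0]]' -0.3; python3 -c "
from h import *
chk('w16.png');v=HP['E'];to(v[0],v[1],.014,v[2])"
```

```text
clock: 36.15
eef_pos: [0.5346, 0.0588, 0.0231]
tcp_rot: [[1.0, 0.026, 0.002], [0.026, -1.0, 0.0], [0.002, -0.0, -1.0]]
contact_force: [-0.1, 0.1, -1.8]
opening: 0.0516
grasp_force: 30.0
clock: 37.78
eef_pos: [0.466, -0.3151, 0.2321]
tcp_rot: [[1.0, 0.022, 0.0], [0.022, -1.0, -0.001], [0.0, 0.001, -1.0]]
contact_force: [0.4, 0.9, 0.2]
opening: 0.0595
grasp_force: 0.0
blob [593.  38.] 2947 [ 0.6273 -0.5584]
blob [578. 153.] 3764 [ 0.5279 -0.5663]
blob [362. 271.] 981 [ 0.4039 -0.3666]
 tool shift [-0.0675  0.0592  0.218 ] turn -1.498
```

```bash
python3 -m pendant '[[-0.034,0.03,0,0],[-0.034,0.029,0,0],[0,0,0.02,-0.187],[0,0,0.03,-0.187],[0,0,0.03,-0.187],[0,0,0.03,-0.187],[0,0,0.03,-0.187],[0,0,0.01,-0.187],[0,0,0,-0.187],[0,0,0,-0.187],[0,0,0,0],[0,0,0,0]]' -0.3; python3 -c "
from h import *
snap('wrist','w17.png');v=HP['E'];to(v[0],v[1],.014,v[2])
p=ctrl.camera_params('wrist')
a=np.array([np.cos(v[2]),np.sin(v[2])])*.022
for s in (1,-1): print(proj(p,(v[0]+s*a[0],v[1]+s*a[1],.01)))
im=cv2.imread('pics/w17.png');m=((im.max(2)<60)).astype(np.uint8)
n,l,st_,c=cv2.connectedComponentsWithStats(m[150:310,260:370])
for i in range(1,n): 
  if 8<st_[i][4]<400: print(c[i]+[260,150],st_[i][4], onz(p,c[i]+[260,150],.01))"
```

```text
clock: 39.33
eef_pos: [0.4016, -0.3723, 0.082]
tcp_rot: [[0.052, 0.999, 0.0], [0.999, -0.052, -0.0], [-0.0, 0.0, -1.0]]
contact_force: [-0.2, -0.1, -0.4]
opening: 0.059
grasp_force: 0.0
 tool shift [-0.0016 -0.0008  0.068 ] turn -0.002
[np.float64(313.2374172188248), np.float64(223.86467952028852)]
[np.float64(313.4194047725967), np.float64(286.6693590936588)]
[316.7347 223.2041] 49 [ 0.404  -0.3518  0.01  ]
```

```bash
python3 -m pendant '[[-0.001,0.001,0.03,0],[0,0,0.03,0],[0,0,0.008,0],[0,0,0,0],[0,0,0,0]]' && python3 -m pendant '[[0,0,0,0],[0,0,0,0],[0,0,0,0],[0,0,0,0],[0,0,0,0]]' 1 && python3 -m pendant '[[0,0,-0.03,0],[0,0,-0.05,0.187],[0,0,-0.06,0.187],[0,0,-0.06,0.187],[0,0,-0.02,0.187],[0,0,0,0.187],[0,0,0,0.187],[0,0,0,0.187],[0,0,0,0.187],[0.06,0,0,0],[0.05,-0.04,0,0],[0,0,0,0]]'; python3 -c "
from h import *
to(*st(35,-138),.12,YAW)"
```

```text
clock: 40.0
eef_pos: [0.4025, -0.3744, 0.0149]
tcp_rot: [[0.05, 0.999, 0.001], [0.999, -0.05, -0.001], [-0.001, 0.001, -1.0]]
contact_force: [1.2, -0.5, 0.1]
opening: 0.0593
grasp_force: 0.0
clock: 40.62
eef_pos: [0.4021, -0.3739, 0.0139]
tcp_rot: [[0.049, 0.999, -0.0], [0.999, -0.049, 0.0], [0.0, -0.0, -1.0]]
contact_force: [0.2, 0.1, 1.8]
opening: 0.0219
grasp_force: 30.0
clock: 42.12
eef_pos: [0.512, -0.3299, 0.2334]
tcp_rot: [[1.0, 0.029, -0.0], [0.029, -1.0, 0.001], [-0.0, -0.001, -1.0]]
contact_force: [0.1, -0.1, -0.7]
opening: 0.0217
grasp_force: 30.0
 tool shift [ 0.0208 -0.3032  0.1136] turn 0.005
```

```bash
python3 -m pendant '[[0.02,-0.06,0,0.005],[0,-0.06,0,0],[0,-0.06,0,0],[0,-0.06,0,0],[0,-0.06,0.04,0],[0,0,0.05,0],[0,0,0,0],[0,0,0,0]]'; python3 -c "
from h import *
to(*st(35,-138),.0285,YAW)"
```

```text
clock: 43.12
eef_pos: [0.5238, -0.0411, 0.1506]
tcp_rot: [[1.0, 0.02, 0.001], [0.02, -1.0, -0.0], [0.001, 0.0, -1.0]]
contact_force: [0.4, -0.5, -0.2]
opening: 0.0218
grasp_force: 30.0
 tool shift [ 0.0003 -0.015   0.1221] turn -0.005
```

```bash
python3 -m pendant '[[0,-0.015,0.02,-0.005],[0,0,0.04,0],[0,0,0.03,0],[0,0,0.02,0],[0,0,0.012,0],[0,0,0,0],[0,0,0,0]]' && python3 -m pendant '[[0,0,0,0],[0,0,0,0],[0,0,-0.02,0],[0,0,-0.05,0],[0,0,-0.05,0],[0,0,-0.04,0],[-0.04,0,-0.04,0],[0,-0.03,0,0],[0,0,0,0],[0,0,0,0]]' 0.15; python3 -c "
from h import *
snap('wrist','w18.png')"
```

```text
clock: 44.0
eef_pos: [0.5237, -0.0256, 0.0284]
tcp_rot: [[1.0, 0.026, 0.002], [0.026, -1.0, -0.0], [0.002, 0.0, -1.0]]
contact_force: [-0.3, 0.6, -1.3]
opening: 0.0218
grasp_force: 30.0
clock: 45.25
eef_pos: [0.4821, 0.0035, 0.2272]
tcp_rot: [[1.0, 0.026, -0.0], [0.026, -1.0, -0.0], [-0.0, 0.0, -1.0]]
contact_force: [0.7, -0.5, -1.0]
opening: 0.0385
grasp_force: 0.0
```

View pics/w18.png

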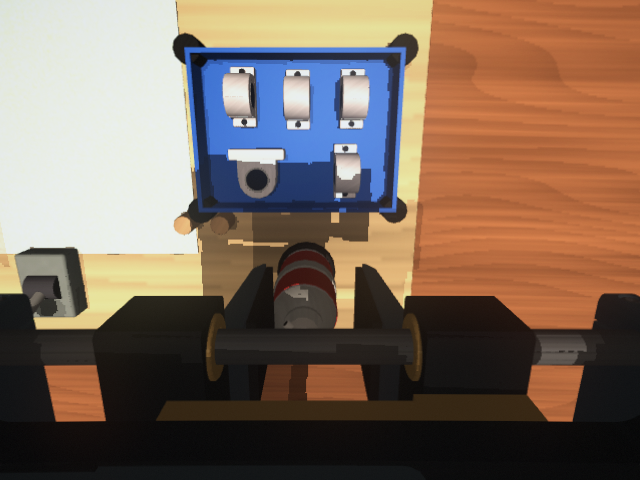

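All five are in the tray: four standing, and D lying at (257,172). The dogs are at (182,224) and (222,223), and the lever housing is at (48,283). I'll refine the station from the dogs and buffers.

```bash
python3 -c "
from h import *
p=ctrl.camera_params('wrist')
im=cv2.imread('pics/w18.png');h=cv2.cvtColor(im,cv2.COLOR_BGR2HSV)
d1=onz(p,(182,225),.041)[:2];d2=onz(p,(222,223),.041)[:2]
print('dogs',d1,d2,np.linalg.norm(d1-d2))
m=(d1+d2)/2;yd=(d1-d2)/np.linalg.norm(d1-d2);xd=np.array([yd[1],-yd[0]]);print('yaw',np.arctan2(xd[1],xd[0]),'seat',m+.012*xd)
for q in [(184,46),(407,45),(399,208),(200,207)]: print('buf',q,onz(p,q,.041)[:2])
for q in [(184,47),(407,48),(397,212),(196,212)]: print('wall outer',q,onz(p,q,.045)[:2])
for a in [(140,0),(140,-185),(0,-185),(0,0)]: print(st(*a))
print('paper corner/edge',onz(p,(200,254),.009)[:2])
q=onz(p,(48,283),.034)[:2];print('lever box',q,st(-78,165),proj(p,(*st(-113,165),.06)))
t=im[250:330,0:100];g=(h[...,0]>45)&(h[...,0]<80)&(h[...,1]>120);ys,xs=np.where(g);print('green',len(xs), xs.mean() if len(xs) else 0,ys.mean() if len(ys) else 0)
t,pt=snap('top','top1.png');h=cv2.cvtColor(t,cv2.COLOR_BGR2HSV)
g=(h[...,0]>45)&(h[...,0]<80)&(h[...,1]>120);g[:,:200]=0;g[:,250:]=0;g[:255]=0;g[300:]=0;ys,xs=np.where(g);print('ball',len(xs),onz(pt,(xs.mean(),ys.mean()),.062))
"
```

```text
dogs [0.4704 0.1293] [0.4733 0.0911] 0.038307607017451034
yaw 0.07648247323801147 seat [0.4838 0.1111]
buf (184, 46) [0.6255 0.1166]
buf (407, 45) [ 0.6312 -0.0712]
buf (399, 208) [ 0.492  -0.0767]
buf (200, 207) [0.4883 0.1112]
wall outer (184, 47) [0.624  0.1154]
wall outer (407, 48) [ 0.6281 -0.0706]
wall outer (397, 212) [ 0.4889 -0.0743]
wall outer (196, 212) [0.4842 0.114 ]
[0.6255 0.1144]
[ 0.63   -0.0705]
[ 0.49   -0.0739]
[0.4855 0.111 ]
paper corner/edge [0.4312 0.1234]
lever box [0.4049 0.2704] [0.4035 0.274 ] [np.float64(33.10555250618256), np.float64(328.02974380203653)]
green 0 0 0
ball 54 [0.3788 0.2763 0.062 ]
```

```bash
python3 -m pendant '[[0.05,0.06,0,0],[0.05,0.06,0,0],[0.02,0.05,0,0],[0,0,0.02,0.187],[0,0,0.02,0.187],[0,0,0.02,0.187],[0,0,0.02,0.187],[0,0,0,0.187],[0,0,0,0.187],[0,0,0,0.187],[0,0,0,0.187],[0,0,0,0.05],[0,0,0,0]]' 1; python3 -c "
from h import *
to(*st(105,-222),.018,YAW-np.pi/2);print(ctrl.sense()['joints'])"
```

```text
clock: 46.98
eef_pos: [0.5857, -0.1402, 0.1467]
tcp_rot: [[0.051, -0.999, -0.001], [-0.999, -0.051, 0.0], [-0.0, 0.001, -1.0]]
contact_force: [-0.9, 0.4, -0.2]
opening: 0.0006
grasp_force: 0.0
 tool shift [-0.0313 -0.0119  0.1287] turn 0.026
[-0.2737  0.3174  1.9654 -0.      0.8596  2.8173]
```

```bash
python3 -m pendant '[[-0.01,-0.012,0.03,0.026],[-0.01,0,0.04,0],[-0.01,0,0.04,0],[0,0,0.018,0],[0,0,0,0],[0,0,0,0]]' 1; python3 -c "
from h import *
to(*st(105,-202),.018,YAW-np.pi/2);print(ctrl.sense()['joints'][5])"
```

```text
clock: 47.72
eef_pos: [0.5978, -0.1098, 0.0205]
tcp_rot: [[0.025, -1.0, 0.002], [-1.0, -0.025, -0.0], [0.0, -0.002, -1.0]]
contact_force: [-1.3, -0.3, -0.6]
opening: 0.0006
grasp_force: 0.0
 tool shift [-0.0215  0.0019  0.0025] turn 0.0
2.8970521477583033
```

Approach to contact, then begin the arc slowly.

```bash
cat >> h.py <<'E'
def arc():
    s=ctrl.sense();R=np.array(s['tcp_rot']);w=s['eef_pos'][:2]-SEAT
    c,n=np.cos(YAW),np.sin(YAW);q=np.array([c*w[0]+n*w[1],-n*w[0]+c*w[1]])*1000
    th=np.arctan2(R[1,0],R[0,0])-YAW+np.pi/2
    ct,s_=np.cos(th),np.sin(th); tr=np.array([ct*q[0]+s_*q[1],-s_*q[0]+ct*q[1]])
    print('st',q,'r',np.hypot(*q),'tool th deg',np.rad2deg(th),'in swung frame',tr,'F',s['contact_force'],'z',s['eef_pos'][2])
E
python3 -m pendant '[[-0.006,0.001,0.002,0],[-0.006,0,0,0],[-0.004,0,0,0],[-0.002,0,0,0],[0,0,0,0],[0,0,0,0]]' 1; python3 -m pendant '[[-0.004,-0.008,0,-0.04],[-0.0044,-0.008,0,-0.04],[-0.0044,-0.008,0,-0.04],[-0.0044,-0.008,0,-0.04],[-0.0044,-0.008,0,-0.04]]' 1; python3 -c "
from h import *
arc()"
```

```text
clock: 48.48
eef_pos: [0.5955, -0.0913, 0.0172]
tcp_rot: [[0.025, -1.0, -0.0], [-1.0, -0.025, -0.0], [0.0, 0.0, -1.0]]
contact_force: [0.4, -0.3, -0.7]
opening: 0.0006
grasp_force: 0.0
clock: 49.1
eef_pos: [0.6337, -0.0653, 0.0172]
tcp_rot: [[0.225, -0.974, 0.001], [-0.974, -0.225, -0.0], [0.0, -0.001, -1.0]]
contact_force: [2.1, -4.4, -3.4]
opening: 0.0003
grasp_force: 2.4
st [ 143.8954 -179.8389] r 230.32134698575612 tool th deg 11.625084705749897 in swung frame [ 104.7049 -205.1458] F [ 2.1264 -4.377  -3.4194] z 0.017225474232898264
```

```bash
python3 -m pendant '[[-0.0044,-0.008,0,-0.04],[-0.0044,-0.008,0,-0.04],[-0.0044,-0.008,0,-0.04],[-0.0044,-0.008,0,-0.04],[-0.0044,-0.008,0,-0.04],[-0.0044,-0.008,0,-0.04],[-0.0044,-0.008,0,-0.04],[-0.0044,-0.008,0,-0.04]]' 1; python3 -c "
from h import *
arc();im,p=snap('top','top2.png')
h=cv2.cvtColor(im,cv2.COLOR_BGR2HSV);b=((h[...,0]>100)&(h[...,0]<125)&(h[...,1]>140)).astype(np.uint8);b[:,:200]=0;b[:,400:]=0;b[:150]=0;b[290:]=0
r=cv2.minAreaRect(np.argwhere(b>0)[:,::-1].astype(np.float32));q=cv2.boxPoints(r);print(r[1],[ (onz(p,c,.045)[:2]).round(3) for c in q])"
```

```text
clock: 50.1
eef_pos: [0.6824, -0.0099, 0.0179]
tcp_rot: [[0.52, -0.854, 0.004], [-0.854, -0.52, -0.0], [0.003, -0.004, -1.0]]
contact_force: [10.8, -6.3, -5.6]
opening: 0.0006
grasp_force: 5.3
st [ 193.8884 -125.7131] r 231.07676481184865 tool th deg 29.948152900969696 in swung frame [ 105.2419 -205.7197] F [10.8113 -6.2694 -5.5726] z 0.017868256335352717
(49.52975082397461, 35.6156120300293) [array([0.607, 0.182]), array([0.649, 0.093]), array([0.522, 0.035]), array([0.481, 0.124])]
```

```bash
python3 -m pendant '[[-0.0044,-0.008,0,-0.04],[-0.0044,-0.008,0,-0.04],[-0.0044,-0.008,0,-0.04],[-0.0044,-0.008,0,-0.04],[-0.0044,-0.008,0,-0.04],[-0.0044,-0.008,0,-0.04],[-0.0044,-0.008,0,-0.04],[-0.0044,-0.008,0,-0.04],[-0.0044,-0.008,0,-0.04],[-0.0044,-0.008,0,-0.04]]' 1
cat > tp.py <<'E'
from h import *
arc();im,p=snap('top')
h=cv2.cvtColor(im,cv2.COLOR_BGR2HSV);b=((h[...,0]>100)&(h[...,0]<125)&(h[...,1]>140)&(h[...,2]>50)).astype(np.uint8);b[:,:200]=0;b[:,400:]=0;b[:150]=0;b[290:]=0
r=cv2.minAreaRect(np.argwhere(b>0)[:,::-1].astype(np.float32));q=cv2.boxPoints(r);print(r[1])
c,n=np.cos(YAW),np.sin(YAW)
for a in q:
    w=onz(p,a,.045)[:2]-SEAT;print(np.array([c*w[0]+n*w[1],-n*w[0]+c*w[1]])*1000)
E
python3 tp.py
```

```text
clock: 51.4
eef_pos: [0.717, 0.076, 0.0199]
tcp_rot: [[0.811, -0.584, 0.013], [-0.584, -0.811, 0.001], [0.01, -0.009, -1.0]]
contact_force: [28.6, -4.0, -5.4]
opening: 0.0004
grasp_force: 12.3
st [230.5966 -40.6885] r 234.1588291938582 tool th deg 52.835475109229705 in swung frame [ 106.8799 -208.3436] F [28.603  -4.0257 -5.4246] z 0.019885108966679527
(10.0, 7.0)
[109.5674 110.9039]
[109.4597  91.4624]
[81.2377 91.0961]
[ 81.3443 110.4754]
```

The inward friction is building up (29 N), so I'll back off to unload it and look at the tray.

```bash
python3 -m pendant '[[0.015,0,0,0],[0.03,0,0,0],[0,0,0,0],[0,0,0,0]]' 1; python3 tp.py; python3 -c "
from h import *
im,p=snap('scene','scene2.png')
c=[int(v) for v in proj(p,(*st(90,20),.03))];print(c)
cv2.imwrite('pics/scene2c.png',cv2.resize(im[c[1]-75:c[1]+75,c[0]-100:c[0]+100],None,fx=4,fy=4,interpolation=cv2.INTER_CUBIC))"
```

```text
clock: 51.95
eef_pos: [0.7462, 0.0492, 0.0168]
tcp_rot: [[0.81, -0.586, -0.001], [-0.586, -0.81, 0.0], [-0.001, 0.001, -1.0]]
contact_force: [-0.4, 0.6, 1.0]
opening: 0.0004
grasp_force: 0.0
st [259.1206 -68.151 ] r 267.93288254485185 tool th deg 52.735804086224746 in swung frame [ 102.6571 -247.4865] F [-0.3601  0.612   0.9805] z 0.016794328497779155
(21.21320343017578, 27.577163696289062)
[ 92.6269 113.4178]
[147.6824  59.9024]
[104.8234  17.8734]
[50.2972 71.3968]
[366, 260]
```

View pics/scene2c.png

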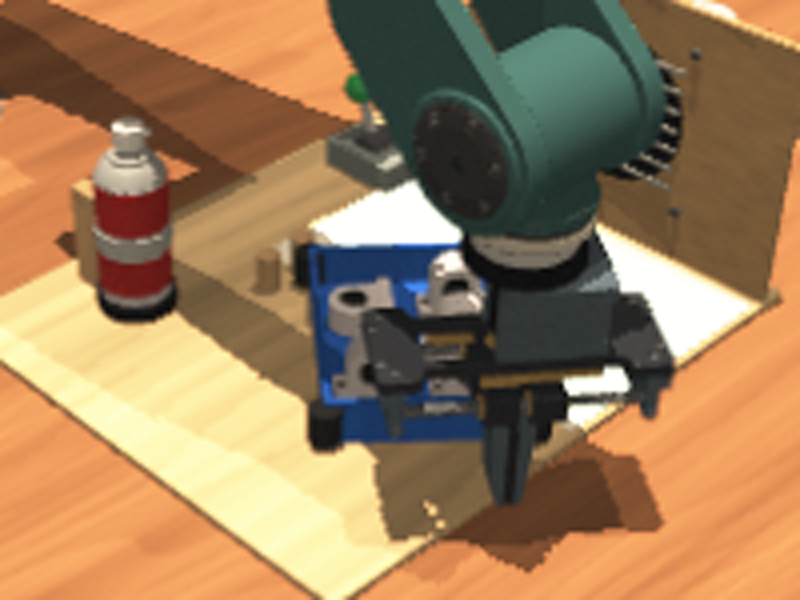

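The tray is about half way round. Its bedded buffer at crop (303,240) is beside the dog at (268,255), and its other near buffer is at (325,407).

```bash
python3 -c "
from h import *
p=ctrl.camera_params('scene')
c,n=np.cos(YAW),np.sin(YAW)
def inv(q,z):
    w=onz(p,np.array(q)/4+[266,185],z)[:2]-SEAT;return np.array([c*w[0]+n*w[1],-n*w[0]+c*w[1]])*1000
a=inv((303,238),.041);b=inv((325,407),.041);print('corner',a,'other',b,np.linalg.norm(a-b),'th',np.rad2deg(np.arctan2((b-a)[0],-(b-a)[1])))
a=inv((308,247),.045);b=inv((318,438),.009);print('wall corner top',a)
print('dog',inv((268,252),.041),'ply corner',inv((335,600),.009))
print('lever ball',inv((360,88),.065),'nozzle',inv((130,125),.160))"
```

```text
corner [-7.4777 15.2159] other [ 147.1712 -113.5078] 201.21152133866494 th 50.22734956600959
wall corner top [8.0993 5.3136]
dog [-11.6803 -16.5688] ply corner [ 254.6882 -209.8749]
lever ball [-111.4118  180.405 ] nozzle [-63.1086 -98.818 ]
```

```bash
python3 -m pendant '[[-0.02,-0.001,0,0],[-0.014,-0.001,0,0],[-0.004,0,0,0],[-0.0044,-0.0083,0,-0.04],[-0.0044,-0.0083,0,-0.04],[-0.0044,-0.0083,0,-0.04],[-0.0044,-0.0083,0,-0.04],[-0.0044,-0.0083,0,-0.04],[-0.0044,-0.0083,0,-0.04]]' 1; python3 -c "
from h import *
arc()"
```

```text
clock: 53.18
eef_pos: [0.7195, 0.1296, 0.0172]
tcp_rot: [[0.927, -0.374, 0.0], [-0.374, -0.927, -0.0], [0.0, -0.0, -1.0]]
contact_force: [1.7, -4.5, 0.0]
opening: 0.0004
grasp_force: 1.7
st [234.3441  12.8775] r 234.6976321278314 tool th deg 66.626646717221 in swung frame [ 104.79   -210.0048] F [ 1.6963 -4.5079  0.0015] z 0.017192645178998215
```

```bash
python3 -m pendant '[[-0.0046,-0.0077,0,-0.04],[-0.0046,-0.0077,0,-0.04],[-0.0044,-0.0079,0,-0.04],[-0.0044,-0.008,0,-0.04],[-0.0044,-0.008,0,-0.04],[0,0,0,0]]' 1; python3 -c "
from h import *
arc()"
```

```text
clock: 53.92
eef_pos: [0.7096, 0.1741, 0.0172]
tcp_rot: [[0.983, -0.184, -0.0], [-0.184, -0.983, 0.0], [-0.0, -0.0, -1.0]]
contact_force: [0.6, -0.3, -0.2]
opening: 0.0007
grasp_force: 0.4
st [225.6117  57.6531] r 232.8615743476054 tool th deg 78.0091129717874 in swung frame [ 103.2673 -208.7112] F [ 0.5749 -0.3188 -0.2263] z 0.017212571936536733
```

```bash
python3 -m pendant '[[-0.0046,-0.0079,0,-0.04],[-0.0046,-0.0079,0,-0.04],[-0.0046,-0.0079,0,-0.04]]' 1; python3 -c "
from h import *
arc()"; python3 -m pendant '[[-0.0044,-0.008,0,-0.04],[-0.0044,-0.008,0,-0.04],[0,0,0,0]]' 1; python3 -c "
from h import *
arc()
im,p=snap('scene','scene3.png')
b=im.astype(int);h=cv2.cvtColor(im,cv2.COLOR_BGR2HSV);m=((h[...,0]>100)&(h[...,0]<125)&(h[...,1]>120)&(h[...,2]>40)).astype(np.uint8);m[:150]=0;m[:,:250]=0;m[:,470:]=0;m[340:]=0
cs,_=cv2.findContours(m,cv2.RETR_EXTERNAL,cv2.CHAIN_APPROX_NONE);P=np.vstack(cs)
q=cv2.approxPolyDP(cv2.convexHull(P),3,True)[:,0]
c,n=np.cos(YAW),np.sin(YAW)
for a in q:
    w=onz(p,a,.045)[:2]-SEAT;print(a,np.array([c*w[0]+n*w[1],-n*w[0]+c*w[1]])*1000)
print('expect corner px',[np.round(proj(p,(*st(*k),.045))) for k in [(0,0),(185,0),(185,140),(0,140)]])"
```

```text
clock: 54.3
eef_pos: [0.7002, 0.1993, 0.0173]
tcp_rot: [[0.998, -0.064, 0.001], [-0.064, -0.998, 0.001], [0.001, -0.001, -1.0]]
contact_force: [7.7, 2.5, -4.0]
opening: 0.0004
grasp_force: 3.4
st [216.7761  83.0337] r 232.13460251795863 tool th deg 84.91814889416698 in swung frame [ 101.9091 -208.569 ] F [ 7.7027  2.5048 -3.9981] z 0.017325143944010767
clock: 54.68
eef_pos: [0.692, 0.2162, 0.0176]
tcp_rot: [[1.0, 0.016, 0.001], [0.016, -1.0, 0.001], [0.001, -0.001, -1.0]]
contact_force: [3.2, 2.7, 0.6]
opening: 0.0007
grasp_force: 2.1
st [209.0408 100.1038] r 231.77324293824634 tool th deg 89.49894528532555 in swung frame [ 101.928  -208.1575] F [3.185  2.6845 0.5924] z 0.017610029188152333
[469 150] [-162.7832  942.4634]
[469 175] [-16.9777 713.8421]
[411 270] [218.2732  60.7886]
[388 282] [210.1257 -24.9132]
[378 281] [189.1381 -40.9114]
[342 256] [ 40.4487 -29.9108]
[340 246] [-0.8627  1.6503]
[375 150] [-445.0445  638.429 ]
expect corner px [array([340., 246.]), array([387., 274.]), array([419., 254.]), array([372., 229.])]
```

```bash
python3 -m pendant '[[0.03,0,0,0],[0.04,0,-0.02,0],[0.02,0,-0.06,0],[0,0.06,-0.06,0],[0,0.06,-0.06,0],[0,0.06,-0.06,0],[0,0.06,-0.04,0],[0,0,0,0],[0,0,0,0]]' 1
python3 - <<'E'
from h import *
c,n=np.cos(YAW),np.sin(YAW)
for cam in ('scene','top'):
    im,p=snap(cam,cam+'4.png')
    h=cv2.cvtColor(im,cv2.COLOR_BGR2HSV);m=((h[...,0]>100)&(h[...,0]<125)&(h[...,1]>120)&(h[...,2]>40)).astype(np.uint8)
    ex=[proj(p,(*st(*k),.045)) for k in [(0,0),(185,0),(185,140),(0,140)]]
    e=np.array(ex);k=np.zeros_like(m);x0,y0=(e.min(0)-15).astype(int);x1,y1=(e.max(0)+15).astype(int);k[y0:y1,x0:x1]=1;m*=k
    cs,_=cv2.findContours(m,cv2.RETR_EXTERNAL,cv2.CHAIN_APPROX_NONE);P=np.vstack(cs)
    q=cv2.approxPolyDP(cv2.convexHull(P),2.5,True)[:,0];print(cam,m.sum(),e.round(1).tolist())
    for a in q:
        w=onz(p,a,.045)[:2]-SEAT;print(a,np.array([c*w[0]+n*w[1],-n*w[0]+c*w[1]])*1000)
E
```

```text
clock: 55.85
eef_pos: [0.7832, 0.0321, 0.2629]
tcp_rot: [[1.0, 0.014, -0.002], [0.014, -1.0, 0.0], [-0.002, -0.0, -1.0]]
contact_force: [0.0, 0.2, -0.4]
opening: 0.0004
grasp_force: 0.0
scene 1285 [[339.8, 246.3], [387.1, 273.9], [419.3, 253.7], [372.2, 229.3]]
[340 246] [-0.8627  1.6503]
[376 231] [ 15.0422 141.2338]
[419 257] [194.7207 126.0973]
[410 270] [216.3897  58.7993]
[388 282] [210.1257 -24.9132]
[377 281] [187.3234 -42.8337]
[344 258] [ 51.5098 -32.6738]
top 1021 [[285.8, 248.0], [286.0, 182.4], [236.0, 182.7], [234.8, 248.2]]
[241 181] [189.6839 126.1855]
[265 184] [180.6609  58.8303]
[260 248] [ 0.293  70.8888]
[235 246] [  6.1916 139.5873]
```

```bash
python3 -m pendant '[[-0.06,-0.03,0,0],[-0.06,-0.03,0,0],[-0.06,-0.03,0,0],[-0.06,-0.03,0,0],[-0.06,-0.02,0,0],[0,0,0,0],[0,0,0,0]]' 1
cat > tw.py <<'E'
from h import *
im,p=snap('wrist','wt.png')
c,n=np.cos(YAW),np.sin(YAW)
def inv(a,z):
    w=onz(p,a,z)[:2]-SEAT;return np.array([c*w[0]+n*w[1],-n*w[0]+c*w[1]])*1000
h=cv2.cvtColor(im,cv2.COLOR_BGR2HSV);m=((h[...,0]>100)&(h[...,0]<125)&(h[...,1]>120)&(h[...,2]>40)).astype(np.uint8);m[290:]=0
l,_,=cv2.findContours(m,cv2.RETR_EXTERNAL,cv2.CHAIN_APPROX_NONE);P=max(l,key=cv2.contourArea)
print(np.array([proj(p,(*st(*k),.045)) for k in [(0,0),(185,0),(185,140),(0,140)]]).round().tolist())
for a in cv2.approxPolyDP(cv2.convexHull(P),4,True)[:,0]: print(a,inv(a,.045))
d=(im.max(2)<45).astype(np.uint8);d[290:]=0
N,L,S,C=cv2.connectedComponentsWithStats(d)
for i in range(1,N):
    if 80<S[i][4]<900: print('dark',C[i].round(),S[i][4],inv(C[i],.041))
E
python3 tw.py
```

```text
clock: 56.82
eef_pos: [0.4993, 0.16, 0.2636]
tcp_rot: [[1.0, 0.015, -0.0], [0.015, -1.0, -0.0], [-0.0, 0.0, -1.0]]
contact_force: [0.8, -0.1, -0.1]
opening: 0.0003
grasp_force: 0.0
[[361.0, 223.0], [366.0, 25.0], [212.0, 26.0], [227.0, 225.0]]
[226  17] [192.1747 126.3695]
[380  29] [181.2578 -13.0058]
[362 197] [27.665  -0.6068]
[329 222] [ 1.7791 33.1504]
[226 216] [  9.2227 140.0055]
dark [225.  16.] 338 [194.284  127.6764]
dark [254.  29.] 420 [183.0814 101.8712]
dark [369.  41.] 88 [172.6184  -3.693 ]
dark [117.  49.] 197 [167.157  230.1585]
dark [106. 116.] 849 [108.909  249.8035]
dark [ 10. 140.] 104 [ 86.1225 347.1862]
dark [ 21. 200.] 294 [ 27.2011 348.9851]
dark [337. 174.] 139 [50.5014 25.2012]
dark [  5. 218.] 496 [  8.7525 369.7466]
dark [235. 208.] 91 [ 16.7245 130.6021]
dark [225. 217.] 228 [  7.1869 142.5086]
dark [352. 216.] 90 [6.7602 8.5884]
dark [360. 226.] 219 [-3.6388  0.4634]
dark [420. 272.] 162 [-56.7031 -66.483 ]
dark [301. 278.] 520 [-62.317   63.1755]
dark [326. 278.] 524 [-62.6127  36.5689]
```

Measured corners show the tray bedded (corner about (-1.5,0.4)) and 4.4° short of square. A short final push will square it.

```bash
python3 -m pendant '[[0.06,-0.02,0,0],[0.06,-0.02,0,0],[0.06,-0.014,0,0],[0.045,0,0,0],[0,0,0.05,0],[0,0,0.06,0],[0,0,0.06,0],[0,0,0.05,0],[0,0,0.022,0],[0,0,0,0],[0,0,0,0]]' 1; python3 -c "
from h import *
arc();to(*st(212,101),.018,YAW);to(*st(201.5,101),.018,YAW)"
```

```text
clock: 58.25
eef_pos: [0.7237, 0.2162, 0.0238]
tcp_rot: [[1.0, 0.014, 0.003], [0.014, -1.0, 0.001], [0.003, -0.001, -1.0]]
contact_force: [-0.5, -0.2, 0.2]
opening: 0.0008
grasp_force: 0.0
st [240.6942  99.3486] r 260.39175956373316 tool th deg 89.38207198890501 in swung frame [ 101.9387 -239.6088] F [-0.4669 -0.2436  0.1887] z 0.02382474299658368
 tool shift [-0.0287 -0.0013  0.0058] turn -0.011
 tool shift [-0.0392 -0.0012  0.0057] turn -0.011
```

```bash
python3 -m pendant '[[-0.015,-0.001,0.005,-0.011],[-0.013,0,0,0],[-0.003,0,0,0],[-0.003,0,0,0],[-0.003,0,0,0],[-0.002,0,0,0],[-0.001,0,0,0],[0,0,0,0]]' 1; python3 -c "
from h import *
arc()"; python3 -m pendant '[[0.02,0,0,0],[0.04,0,-0.02,0],[0,0,-0.06,0],[0,0,-0.06,0],[0,0,-0.06,0],[-0.04,0.02,-0.05,0],[-0.06,0.02,0,0],[-0.06,0.01,0,0],[-0.06,0,0,0],[-0.06,0,0,0],[0,0,0,0],[0,0,0,0]]' 1; python3 tw.py
```

```text
clock: 59.25
eef_pos: [0.6891, 0.2193, 0.0209]
tcp_rot: [[1.0, 0.024, 0.017], [0.024, -1.0, 0.006], [0.017, -0.006, -1.0]]
contact_force: [30.0, 18.7, -5.7]
opening: 0.0005
grasp_force: 14.8
st [206.1627 103.3334] r 230.60974824126387 tool th deg 89.96132261916097 in swung frame [ 103.4726 -206.0929] F [30.0191 18.7499 -5.6798] z 0.020876616406151762
clock: 60.75
eef_pos: [0.4669, 0.1625, 0.264]
tcp_rot: [[1.0, 0.025, 0.001], [0.025, -1.0, 0.0], [0.001, -0.0, -1.0]]
contact_force: [0.1, -0.2, -0.3]
opening: 0.0004
grasp_force: 0.0
[[365.0, 193.0], [373.0, -15.0], [215.0, -16.0], [228.0, 193.0]]
[382   0] [173.1544  -8.724 ]
[363 195] [-1.7919  1.8969]
[228 188] [  5.3629 139.5704]
[225   0] [173.0718 131.6285]
dark [234.  10.] 127 [166.4403 125.076 ]
dark [352.   3.] 297 [172.2948  17.7341]
dark [268.  49.] 95 [134.574   94.6588]
dark [  8. 168.] 317 [ 24.1825 359.4204]
dark [137. 156.] 138 [ 36.3226 229.7367]
dark [237. 180.] 82 [ 12.9801 131.2322]
dark [227. 189.] 253 [  3.6505 141.9741]
dark [362. 197.] 186 [-4.9589  1.9987]
dark [235. 260.] 192 [-73.2548 137.3515]
dark [ 19. 268.] 412 [-81.8458 370.1448]
dark [424. 256.] 111 [-68.7022 -66.3457]
dark [301. 278.] 515 [-94.5922  65.7821]
dark [326. 278.] 520 [-94.5942  39.2484]
```

The tray is now about 3° from square with its corner within 3 mm of the seat, which is good. Next the lever: I'll push it with one finger of a part-open gripper, so that the gripper's body stays clear of the board.

```bash
python3 -m pendant '[[-0.05,-0.03,0,0],[-0.04,-0.03,0,0],[-0.02,-0.02,0,0],[0,0,0,0],[0,0,0,0]]' 0.12; python3 -c "
from h import *
to(*st(-137,140),.062,YAW);p=ctrl.camera_params('wrist');im,p=snap('wrist','w20.png')
h=cv2.cvtColor(im,cv2.COLOR_BGR2HSV);g=(h[...,0]>45)&(h[...,0]<80)&(h[...,1]>120);ys,xs=np.where(g);print(len(xs),xs.mean() if len(xs) else 0)
im,p=snap('top','top5.png');h=cv2.cvtColor(im,cv2.COLOR_BGR2HSV)
for n,q in dict(b=(187,262),c=(207,268)).items(): print(onz(p,q,.009),onz(p,q,.219))
im,p=snap('scene');h=cv2.cvtColor(im,cv2.COLOR_BGR2HSV);g=((h[...,0]>45)&(h[...,0]<80)&(h[...,1]>120)&(h[...,2]>60)).astype(np.uint8);g[:180]=0;g[240:]=0;g[:,:330]=0;g[:,385:]=0
ys,xs=np.where(g);print('ball scene',len(xs),xs.mean(),ys.mean(),onz(p,(xs.mean(),ys.mean()),.075),st(-102,165))
print(ctrl.sense()['eef_pos'])"
```

```text
clock: 61.42
eef_pos: [0.3557, 0.2396, 0.2634]
tcp_rot: [[1.0, 0.025, 0.0], [0.025, -1.0, -0.0], [0.0, 0.0, -1.0]]
contact_force: [-0.4, -0.1, -0.4]
opening: 0.04
grasp_force: 0.0
 tool shift [-0.0104 -0.0082  0.2014] turn 0.0
311 276.2475884244373
[0.4448 0.3901 0.009 ] [0.4267 0.3332 0.219 ]
[0.429  0.3328 0.009 ] [0.4135 0.2852 0.219 ]
ball scene 33 355.5151515151515 206.3939393939394 [0.3787 0.2774 0.075 ] [0.3795 0.2735]
[0.3556 0.2392 0.2633]
```

```bash
python3 -m pendant '[[0,0,0,-0.17],[0,0,0,0],[0,0,0,0]]' -0.1; python3 -c "
from h import *
to(*st(-132,136),.15,YAW+.17)"
```

```text
clock: 61.95
eef_pos: [0.3552, 0.2394, 0.2633]
tcp_rot: [[0.982, 0.19, -0.0], [0.19, -0.982, -0.0], [-0.0, 0.0, -1.0]]
contact_force: [-0.2, 0.2, -0.7]
opening: 0.0501
grasp_force: 0.0
 tool shift [-0.004  -0.0052  0.1133] turn -0.004
```

```bash
python3 -m pendant '[[-0.004,-0.005,0.05,0],[0,0,0.05,0],[0,0,0.04,0],[0,0,0.03,0],[0,0,0.03,0],[0,0,0,0],[0,0,0,0]]' -0.1; python3 -c "
from h import *
to(*st(-132,136),.062,YAW+.17);to(*st(-83,136),.062,YAW+.17)"
```

```text
clock: 62.82
eef_pos: [0.3505, 0.244, 0.0642]
tcp_rot: [[0.981, 0.192, 0.001], [0.192, -0.981, 0.0], [0.001, -0.0, -1.0]]
contact_force: [-0.0, -0.5, 0.4]
opening: 0.0498
grasp_force: 0.0
 tool shift [-0.0003  0.0002  0.0022] turn -0.001
 tool shift [0.048  0.0084 0.0022] turn -0.001
```

```bash
python3 -m pendant '[[0.008,0.0014,0.002,0],[0.008,0.0014,0,0],[0.008,0.0014,0,0],[0.008,0.0014,0,0],[0.008,0.0014,0,0],[0.008,0.0014,0,0],[0,0,0,0]]' -0.1
cat > ball.py <<'E'
from h import *
im,p=snap('scene','sb.png');h=cv2.cvtColor(im,cv2.COLOR_BGR2HSV);g=((h[...,0]>45)&(h[...,0]<80)&(h[...,1]>120)&(h[...,2]>60)).astype(np.uint8);g[:180]=0;g[240:]=0;g[:,:330]=0;g[:,395:]=0
ys,xs=np.where(g);print('n',len(xs))
if len(xs):
    w=onz(p,(xs.mean(),ys.mean()),.075)[:2]-SEAT;c,n=np.cos(YAW),np.sin(YAW);print('ball st',np.array([c*w[0]+n*w[1],-n*w[0]+c*w[1]])*1000)
E
python3 ball.py
```

```text
clock: 63.7
eef_pos: [0.3994, 0.2448, 0.0613]
tcp_rot: [[0.981, 0.193, 0.0], [0.193, -0.981, 0.0], [0.0, -0.0, -1.0]]
contact_force: [-0.4, 1.0, -0.0]
opening: 0.0503
grasp_force: 0.0
n 38
ball st [-57.7557 166.6769]
```

```bash
python3 -m pendant '[[0.004,0.0007,0,0],[0.003,0.0005,0,0],[0,0,0,0]]' -0.1;  python3 -m pendant '[[-0.03,-0.005,0,0],[-0.01,0,-0.03,0],[0,0,-0.05,0],[0,0,-0.06,0],[0,0,-0.06,0],[0.04,0.05,0,0.1],[0.02,0.05,0,0.07],[0,0.05,0,0],[0,0,0,0]]' 1; python3 ball.py; python3 -c "
from h import *
to(*st(-67,-100),.19,YAW)"
```

```text
clock: 64.12
eef_pos: [0.4018, 0.2442, 0.0606]
tcp_rot: [[0.981, 0.194, -0.008], [0.194, -0.981, -0.002], [-0.008, 0.001, -1.0]]
contact_force: [-29.1, 8.3, 19.9]
opening: 0.0501
grasp_force: 15.2
clock: 65.25
eef_pos: [0.4393, 0.1016, 0.2613]
tcp_rot: [[1.0, 0.021, 0.0], [0.021, -1.0, -0.0], [0.0, 0.0, -1.0]]
contact_force: [-0.2, 0.3, 0.3]
opening: 0.0006
grasp_force: 0.0
n 35
ball st [-57.1349 168.0129]
 tool shift [-0.0205  0.0931  0.0714] turn -0.002
```

```bash
python3 -m pendant '[[-0.009,0.05,0.03,0],[-0.009,0.043,0.03,0],[0,0,0.02,0],[0,0,0,0],[0,0,0,0]]' 1; python3 -c "
from h import *
to(*st(-65,-100),.165,YAW)
im,p=snap('wrist','w21.png')"
```

```text
clock: 65.92
eef_pos: [0.4242, 0.0113, 0.1821]
tcp_rot: [[1.0, 0.026, 0.001], [0.026, -1.0, 0.0], [0.001, -0.0, -1.0]]
contact_force: [0.1, 0.5, -0.2]
opening: 0.0004
grasp_force: 0.0
 tool shift [-0.0013  0.0019  0.0171] turn 0.002
```

```bash
python3 -m pendant '[[-0.002,0.002,0.01,0],[0,0,0.007,0],[0,0,0.003,0],[0,0,0.002,0],[0,0,0,0]]' 1
```

```text
clock: 66.6
eef_pos: [0.4215, 0.0085, 0.1593]
tcp_rot: [[1.0, 0.025, -0.001], [0.025, -1.0, 0.0], [-0.001, -0.0, -1.0]]
contact_force: [-3.2, 0.1, 3.9]
opening: 0.0007
grasp_force: 1.9
```

Contact made at 3.9 N with TCP z = 0.159. Now I press fully, hold about a second and release.

```bash
python3 -m pendant '[[0,0,0.003,0],[0,0,0.003,0],[0,0,0.001,0],[0,0,0,0],[0,0,0,0],[0,0,0,0],[0,0,0,0]]' 1;  python3 -m pendant '[[0,0,0,0],[0,0,0,0],[0,0,0,0]]' 1
```

```text
clock: 67.47
eef_pos: [0.4221, 0.0084, 0.1543]
tcp_rot: [[1.0, 0.025, -0.0], [0.025, -1.0, -0.0], [-0.0, 0.0, -1.0]]
contact_force: [-20.0, 1.1, 48.8]
opening: 0.0006
grasp_force: 24.3
clock: 67.85
eef_pos: [0.4221, 0.0084, 0.1543]
tcp_rot: [[1.0, 0.025, -0.0], [0.025, -1.0, -0.0], [-0.0, 0.0, -1.0]]
contact_force: [-20.1, 0.6, 48.5]
opening: 0.0007
grasp_force: 24.3
```

```bash
python3 -m pendant '[[0,0,-0.01,0],[0,0,-0.04,0],[0,0,-0.05,0],[0,0,-0.02,0],[0.03,-0.05,0,0],[0,-0.05,0,0],[0,-0.05,0,0],[0,0,0,0],[0,0,0,0]]' 1; python3 tw.py; python3 ball.py
python3 - <<'E'
from h import *
p=ctrl.camera_params('wrist');im=cv2.imread('pics/wt.png');h=cv2.cvtColor(im,cv2.COLOR_BGR2HSV)
m=((h[...,1]<90)&(h[...,2]>60)).astype(np.uint8);m[300:]=0
N,L,S,C=cv2.connectedComponentsWithStats(m)
c,n=np.cos(YAW),np.sin(YAW)
for i in range(1,N):
    if S[i][4]>150:
        w=onz(p,C[i],.035)[:2]-SEAT;print('light',C[i].round(),S[i][2:],np.array([c*w[0]+n*w[1],-n*w[0]+c*w[1]])*1000)
print(ctrl.sense()['contact_force'])
E
```

```text
clock: 68.97
eef_pos: [0.4479, 0.1589, 0.2722]
tcp_rot: [[1.0, 0.025, 0.0], [0.025, -1.0, -0.0], [0.0, 0.0, -1.0]]
contact_force: [0.2, 0.4, 0.7]
opening: 0.0003
grasp_force: 0.0
[[361.0, 173.0], [369.0, -37.0], [212.0, -38.0], [225.0, 173.0]]
[368   0] [156.0148  -0.3973]
[360 173] [0.1567 1.4871]
[225 168] [  5.1622 139.9457]
[224   0] [155.8331 130.9472]
dark [105.  62.] 807 [104.4313 248.9534]
dark [230.  21.] 148 [140.0055 127.1569]
dark [265.  28.] 125 [134.3665  94.5703]
dark [335.  38.] 96 [125.6079  29.3105]
dark [135. 137.] 148 [ 35.6629 229.5702]
dark [225. 170.] 258 [  2.7915 141.3185]
dark [359. 179.] 169 [-6.1868  1.8076]
dark [ 18. 240.] 540 [-71.9582 368.0117]
dark [233. 240.] 180 [-72.0104 137.0694]
dark [301. 279.] 514 [-117.4886   62.8601]
dark [326. 278.] 519 [-117.3927   35.7023]
n 33
ball st [-56.4781 167.3024]
light [37. 64.] [ 28 128 512] [103.5236 316.7664]
light [75. 37.] [ 12  70 182] [127.4741 276.3814]
light [208. 123.] [  213   226 21447] [ 49.1537 156.0282]
light [269.  14.] [  54   36 1318] [147.3705  90.79  ]
light [424. 133.] [ 182  167 2179] [ 39.1257 -64.3335]
light [335.  24.] [  54   40 1462] [139.5666  27.7235]
light [89. 57.] [ 13  75 181] [110.055  265.5484]
light [103.  79.] [ 12  77 182] [ 90.6084 255.7736]
light [57. 89.] [ 17  92 232] [ 81.5787 301.5   ]
light [267.  72.] [  52   33 1311] [97.2482 94.0444]
light [326. 119.] [  47   54 1495] [53.8793 35.9486]
light [264. 127.] [  50   26 1151] [46.2127 98.8822]
light [204. 256.] [  94   59 1843] [-92.5113 170.9493]
light [447. 232.] [ 54  50 409] [-65.3301 -98.4503]
light [484. 263.] [  66   58 2936] [-100.9481 -142.4891]
[ 0.2673 -0.0147 -0.3203]
```

```bash
python3 -c "
from station import ctrl
print(ctrl.close_job())"
```

```text
the job is handed in; nothing more can be done
None
```

I handed the job in at about 69 s; the hand-in gave no verdict, but by my last camera check all five housings were in the tray (one lying on its side), the tray was about 3° off square with its corner within 3 mm of the seat, the extractor lever was on, and the nozzle had been pressed for about a second and released.

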